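Close the junction boxes and run the seam probe along their joints

ROBOT

A 7-joint arm with a two-finger parallel gripper is mounted at the origin on a cart in front of the work surface, level with it; the furniture and walls round the work are solid. World frame = base frame: x ahead of the robot, y to its left, z up, the work surface at z = 0. Lengths are in m, angles in rad, forces in N, time in s.
With the tool pointing down it reaches from about 0.425 to 0.925 m from the base axis. Payload 6.8 kg.
Tool frame: the origin (TCP) lies at the very end of the fingers, on their centre line; the grasp point (between the pads) lies 19 mm behind it (r.tcp_to_grasp is the distance from the TCP to the grasp point, in m); z points along the fingers, y is the line along which they close (so a half turn about z gives the same grasp; the last joint's range is limited). The gripper opens to 85 mm and grips with 20 to 120 N. Pads are 22 mm wide; open, the fingers measure 114 mm over their backs; the gripper's body (76 mm by 85 mm) begins 54 mm behind the grasp point. The pads swing forward as they close: fully open they stand 13 mm farther back than shut.
Start: joints at [-1.304, 0.477, 0.022, 1.555, -0.011, 1.109, -0.083], TCP at [0.247, 0.628, 0.231] pointing down, gripper open.
Joint ranges: [-2.96, 2.96], [-0.34, 2.1], [-1.41, 1.46], [0.24, 2.44], [-1.37, 4.51], [0.17, 1.92], [-2.96, 2.96]. Speed limits (rad/s): [2.39, 2.39, 3.14, 3.14, 3.14, 3.14, 3.14].

INTERFACE

Orientations are given as a rotation vector (axis times angle).
In Python, from bench import r gives the robot as it stands.
- The arm moves only by the tool step_arm, never from a script. Its argument "moves" is a list of rows, each a list of 7 numbers: the shift along the tool's x, y, z in mm, then the turn, a rotation vector about the tool's x, y, z in rad, then the finger opening in mm, from 0 to 85.4. A call has 1 to 8 rows; each row is the pose to reach, as a shift and turn from the pose commanded when the call began, along the tool's axes at that moment; what a row does not reach only later rows make up. A row lasts 1/10 s, in which the tool goes at most 50 mm and 8.59 degrees, less where a joint would pass 70% of its speed; a pose out of reach is approached as far as the arm can. A call with a gripper value outside its range is refused whole. The fingers move at their own pace and stop on an object; "grip_force" is the grip in N (left out, the last holds). Time passes only in rows, so rows that repeat a pose let the fingers close. It gives the time, the measured TCP pose, the force, the opening and the grip force at its end, in the units of the state.
- r.get_obs(): the state, without advancing time (a new reading comes with each control period).
- r.grab_frame(name): name is "scene" or "side" or "wrist"; returns a dict with "image" (480x640x3 uint8, red, green, blue), "depth" (480x640 float32, m along the optical axis (not along the pixel's ray), 0 where there is no reading), "mtx" (3x3 intrinsics, pixels), "rvec" (rotation vector, rad) and "tvec" (3), from world to camera coordinates, as OpenCV has them. Camera axes: x right, y down, z forward; pixel columns grow to the right and rows downward; lengths in m; the calibration is good to about 2 mm. A picture is of the moment at which its call begins.
- r.hand_in(): hands the job in; it is judged then, once.
The state is a dict: "clock": time; "joints": joint angles; "qvel": joint speeds; "tau": joint torques, N m; "tcp_pos": TCP position; "orientation": TCP orientation; "contact_force": force on the tool from outside, world axes, zero at the start; "moment": the same for the moment, N m; "grip_width": finger opening in m; "gripper_force": force on a finger pad.
Only numpy, scipy, OpenCV 4.12 (cv2) and the standard library are available. Lean on these libraries where they do the work, as an engineer would, in place of code of your own. Each camera call takes 0.05 s, during which the arm holds its last target. There are 200 camera calls.

TASK

Put each loose cover on the junction box of its own colour, white-striped edge towards the box's wide front ledge, and press every one fully home. Once all are home, take the orange seam probe from its stand and, in the order red, yellow, blue (leaving out a box that has no cover), draw its sprung tip over the ledge along the front joint of each cover, from the left corner to the right corner as seen from the box's front: gently, no faster than 2 cm/s. Then put the probe back upright in its stand, collar down on the block, and leave the other things on the bench where they are.

Things in the scene. Friction and masses are not known exactly. Their poses are not given: they have to be found in the camera images.
- box_red: grey junction box with red bars on front, ledge and rear rim, 98 x 76 mm, 36 mm high, fixed on a rail; origin at its underside, below the centre of the opening; rim at z = +36 mm. x points from front (wide ledge) to rear, y to the left seen from the front. Opening 60 mm (x) by 56 mm (y). The flat ledge, level with the rim, runs from x = -58 to -30 mm
- cover_red: loose red plastic cover, 56 to 112 g, may be absent: plate 70 (x) by 66 (y) mm from z = 12 to 17 mm; below it a plug 54 x 50 mm (50 x 46 in its lowest 4 mm); above it an upright grip bar 14 mm thick (x), 36 mm long (y), top at z = 51 mm. Origin at the centre of the plug's underside; white stripe on top along the -x edge
- stripe_red (a point): middle of the foot of the red cover's striped edge, at (-35, 0, 12) mm in the cover's frame. The front joint runs along this edge where it meets the ledge: the probe point runs on the ledge at x = -39 mm (at most 5 mm off), z = 12 mm, from y = +27 mm (left) to -27 mm (right) in the cover's frame
- ledge_red (a point): where the middle of the striped edge belongs, at (-35, 0, 36) mm in the red box's frame. A black seat frame in the opening is held by friction: a cover laid in rests on it 6 mm too high (cover origin at z = +30 mm in the box's frame); pressed down with 8 to 15 N it stays home at z = +24 mm, plate on the rim
- box_yellow: grey junction box with yellow bars on front, ledge and rear rim, 98 x 76 mm, 36 mm high, fixed on a rail; origin at its underside, below the centre of the opening; rim at z = +36 mm. x points from front (wide ledge) to rear, y to the left seen from the front. Opening 60 mm (x) by 56 mm (y). The flat ledge, level with the rim, runs from x = -58 to -30 mm
- cover_yellow: loose yellow plastic cover, 56 to 112 g, may be absent: plate 70 (x) by 66 (y) mm from z = 12 to 17 mm; below it a plug 54 x 50 mm (50 x 46 in its lowest 4 mm); above it an upright grip bar 14 mm thick (x), 36 mm long (y), top at z = 51 mm. Origin at the centre of the plug's underside; white stripe on top along the -x edge
- stripe_yellow (a point): middle of the foot of the yellow cover's striped edge, at (-35, 0, 12) mm in the cover's frame. The front joint runs along this edge where it meets the ledge: the probe point runs on the ledge at x = -39 mm (at most 5 mm off), z = 12 mm, from y = +27 mm (left) to -27 mm (right) in the cover's frame
- ledge_yellow (a point): where the middle of the striped edge belongs, at (-35, 0, 36) mm in the yellow box's frame. A black seat frame in the opening is held by friction: a cover laid in rests on it 6 mm too high (cover origin at z = +30 mm in the box's frame); pressed down with 8 to 15 N it stays home at z = +24 mm, plate on the rim
- box_blue: grey junction box with blue bars on front, ledge and rear rim, 98 x 76 mm, 36 mm high, fixed on a rail; origin at its underside, below the centre of the opening; rim at z = +36 mm. x points from front (wide ledge) to rear, y to the left seen from the front. Opening 60 mm (x) by 56 mm (y). The flat ledge, level with the rim, runs from x = -58 to -30 mm
- cover_blue: loose blue plastic cover, 56 to 112 g, may be absent: plate 70 (x) by 66 (y) mm from z = 12 to 17 mm; below it a plug 54 x 50 mm (50 x 46 in its lowest 4 mm); above it an upright grip bar 14 mm thick (x), 36 mm long (y), top at z = 51 mm. Origin at the centre of the plug's underside; white stripe on top along the -x edge
- stripe_blue (a point): middle of the foot of the blue cover's striped edge, at (-35, 0, 12) mm in the cover's frame. The front joint runs along this edge where it meets the ledge: the probe point runs on the ledge at x = -39 mm (at most 5 mm off), z = 12 mm, from y = +27 mm (left) to -27 mm (right) in the cover's frame
- ledge_blue (a point): where the middle of the striped edge belongs, at (-35, 0, 36) mm in the blue box's frame. A black seat frame in the opening is held by friction: a cover laid in rests on it 6 mm too high (cover origin at z = +30 mm in the box's frame); pressed down with 8 to 15 N it stays home at z = +24 mm, plate on the rim
- probe: seam probe, 90 g, upright in its stand: origin at the underside of a round steel collar 32 mm wide, 5 mm thick, that rests on the stand; above it a square orange grip 16 x 16 mm from z = 5 to 56 mm (sides along its x and y) with an end cap to 62 mm; below a steel stem of 12 mm diameter to z = -50 mm and a brass sprung tip, its point at z = -64 mm when free
- probe_point (a point): lowest point of the probe's brass ball tip (ball of 5 mm diameter)
- plunger (a joint): how far the probe's sprung tip is pushed in, m: 0 free, 0.008 at its stop; 0.5 N per mm
- stand: fixed black block 62 x 62 mm, 75 mm high, with an upright round hole of 20 mm diameter through its middle, countersunk 3 mm; origin at the centre of its underside; the probe's collar rests on its top
- gear: small steel gear of 56 mm, 28 mm high; bystander, origin at the centre of its underside
- meter: black hand-held meter with an orange edge, 116 x 66 x 30 mm; bystander, origin at the centre of its underside
- u_joint: steel universal joint, 165 mm long, 52 mm high; bystander, origin at the centre of its underside
- carton: brown carton 74 x 151 x 75 mm; bystander, origin at the centre of its underside
- bearing: ball bearing of 52 mm, 15 mm high; bystander, origin at the centre of its underside

How it is judged:
By the outcome, as a careful person would: the job done as asked, in the order asked, and still so for the second after the job is handed in, with the robot touching nothing.
Of cover_red, cover_yellow, cover_blue only 2 to 3 are there at a start; the rules pass over those that are not, and their reading is None.
At some moment in a run one of cover_red, cover_yellow, cover_blue may be knocked a few centimetres aside while the robot is not near it.
It also fails if it takes over 210 s, if anything falls off the work surface, if the arm or the gripper's body presses on something with over 40 N, if the wrist force passes 120 N, or if a joint passes its speed limit or range.

## Working session

There is one attempt and no reset: what is moved stays moved. The work goes in short steps, Python scripts to look and compute and a tool call to move; the robot and the scene stay as the last step left them, time stands still between calls to the robot, and variables do not carry over. Pictures are saved under pics/ and viewed, at most 14 in all, crops included, and the job is handed in when it is done.

Besides the shell and the picture viewer there is one more tool, called after "Call:" as name([rows], argument=value, ...), one row to a line, values as JSON. step_arm: Moves the arm, as the interface text tells. Its arguments: {"type":"object","properties":{"moves":{"type":"array","items":{"type":"array","items":{"type":"number"}}},"grip_force":{"type":"number"}},"required":["moves"]}

```bash
mkdir -p pics; ls; python3 - <<'E'
from bench import r
import cv2
o=r.get_obs(); print({k:(v if not hasattr(v,'round') else v) for k,v in o.items()}, r.tcp_to_grasp)
for n in("scene","side","wrist"):
    f=r.grab_frame(n); cv2.imwrite(f"pics/{n}0.png",f["image"][:,:,::-1])
    R=cv2.Rodrigues(f["rvec"])[0]; print(n,(-R.T@f["tvec"].ravel()).round(3),R[2].round(2),f["mtx"][0,0])
E
```

```text
pics
{'clock': 0.0, 'joints': array([-1.30408301,  0.47783081,  0.02234219,  1.55643325, -0.01143682,
        1.10930402, -0.08310456]), 'qvel': array([ 4.65283725e-04,  1.51657599e-03,  2.80640453e-03,  5.49084579e-05,
       -1.03490181e-03, -8.77673942e-04, -6.90016192e-04]), 'tau': array([-1.09942728e-03, -5.96447647e+01,  1.60754833e+00, -2.81193978e+01,
        1.24240288e-02,  9.39383288e-03,  2.11324232e-05]), 'tcp_pos': array([0.24693462, 0.62758219, 0.23031288]), 'orientation': array([-5.85220223e-01, -3.08644959e+00,  2.89254479e-03]), 'contact_force': array([-0.87755004,  0.42519043, -0.00313906]), 'moment': array([0.01304722, 0.03873671, 0.01941345]), 'gripper_force': 0.0, 'grip_width': 0.08541272697498507} 0.0187
scene [-0.362 -0.766  0.981] [ 0.59  0.5  -0.63] 510.2792837872548
side [0.462 1.109 0.955] [ 0.03 -0.78 -0.62] 495.5369849744708
wrist [0.18  0.654 0.374] [ 0.26 -0.11 -0.96] 415.10091824669576
```

View pics/scene0.png

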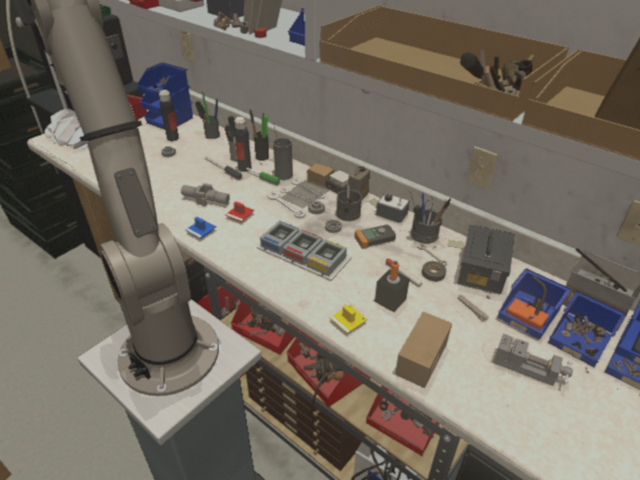

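View pics/side0.png

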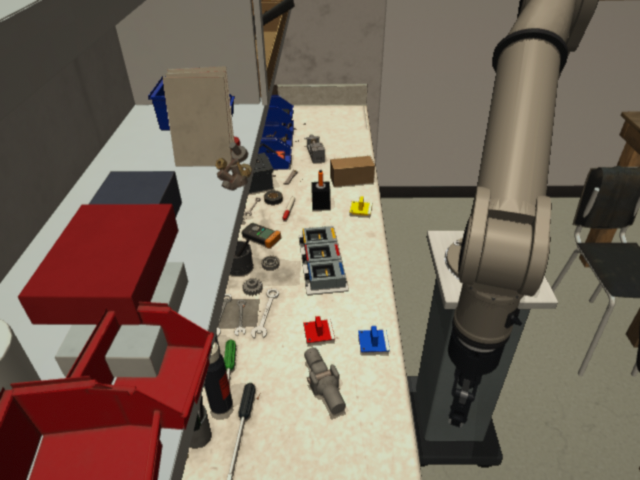

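The scene view shows the blue cover at (201,229), red at (240,212), yellow at (348,318), the boxes at about (302,250) in a row (blue, red, yellow from left) and the probe at (392,275). All three covers are present.

```bash
cat > h.py <<'E'
from bench import r
import cv2, numpy as np
def cloud(n):
    f=r.grab_frame(n); K=f["mtx"]; R=cv2.Rodrigues(f["rvec"])[0]; d=f["depth"]
    v,u=np.mgrid[:480,:640]
    P=np.stack([(u-K[0,2])/K[0,0]*d,(v-K[1,2])/K[1,1]*d,d],-1)-np.ravel(f["tvec"])
    return f,P@R,cv2.cvtColor(f["image"],cv2.COLOR_RGB2HSV)
def masks(H):
    h,s,v=H[...,0],H[...,1],H[...,2]
    return dict(red=((h<5)|(h>174))&(s>140)&(v>60),yellow=(h>22)&(h<33)&(s>130)&(v>90),blue=(h>105)&(h<125)&(s>130)&(v>60),orange=(h>=6)&(h<16)&(s>150)&(v>110))
def rect(p): # center, size, angle(rad) of min rect in xy
    c,s,a=cv2.minAreaRect((p[:,:2]*1000).astype(np.float32)); return np.round(c,1),np.round(s,1),round(a,1)
E
python3 - <<'E'
from h import *
for n in("scene","side"):
    f,P,H=cloud(n); ok=(f["depth"]>0)&(P[...,0]>.3)&(P[...,0]<1)&(abs(P[...,1])<.75)&(P[...,2]>0.0)&(P[...,2]<.16)
    for c,m in masks(H).items():
        m=(m&ok).astype(np.uint8); k,L,st,ce=cv2.connectedComponentsWithStats(m)
        for i in range(1,k):
            if st[i,4]<12: continue
            p=P[L==i]; print(n,c,st[i,4],ce[i].round(),"c",np.median(p,0).round(3),"z",p[:,2].min().round(3),p[:,2].max().round(3),rect(p))
E
```

```text
scene red 12 [240. 153.] c [0.677 0.47  0.077] z 0.068 0.094 (array([679.7, 466.8]), array([11.8, 19. ]), 3.1)
scene red 24 [238. 204.] c [0.485 0.274 0.051] z 0.046 0.057 (array([484.5, 274.1]), array([13.2, 29.2]), 14.6)
scene red 126 [241. 213.] c [0.483 0.265 0.018] z 0.013 0.037 (array([494.7, 274.9]), array([60. , 64.6]), 10.3)
scene red 14 [389. 261.] c [ 0.602 -0.222  0.017] z 0.012 0.019 (array([ 602.5, -220.4]), array([16.1,  8.6]), 80.6)
scene yellow 441 [350. 317.] c [ 0.35  -0.272  0.019] z 0.012 0.055 (array([ 360.3, -266. ]), array([64.4, 59.9]), 81.8)
scene blue 171 [202. 227.] c [0.349 0.297 0.019] z 0.012 0.056 (array([356.8, 305.6]), array([63.7, 56.7]), 82.3)
scene blue 12 [560. 291.] c [ 0.749 -0.639  0.057] z 0.05 0.061 (array([ 751.1, -641.1]), array([12.5,  9. ]), 85.5)
scene blue 518 [590. 309.] c [ 0.753 -0.719  0.042] z 0.011 0.075 (array([ 752.4, -713.7]), array([19.9, 72.1]), 6.9)
scene blue 13 [552. 312.] c [ 0.715 -0.643  0.007] z 0.002 0.072 (array([ 691.7, -645.6]), array([80.7,  8.9]), 9.0)
scene blue 117 [568. 338.] c [ 0.663 -0.71   0.003] z 0.0 0.
[... 1557 characters left out ...]
, 3.1)
side blue 231 [278. 161.] c [ 0.657 -0.544  0.029] z 0.0 0.073 (array([ 639.7, -561.3]), array([111.9,  66.4]), 50.9)
side blue 20 [341. 268.] c [0.428 0.076 0.042] z 0.039 0.045 (array([428.3,  73.5]), array([ 4.9, 42.6]), 9.1)
side blue 538 [372. 340.] c [0.359 0.318 0.016] z 0.01 0.054 (array([357.6, 310.2]), array([60.8, 70. ]), 4.6)
side orange 26 [280. 154.] c [ 0.651 -0.615  0.024] z 0.019 0.031 (array([ 653.9, -619.8]), array([22. , 42.3]), 17.1)
side orange 55 [320. 179.] c [ 0.49  -0.294  0.105] z 0.081 0.131 (array([ 488.9, -293.8]), array([10.4, 20.7]), 0.7)
side orange 76 [272. 237.] c [ 0.636 -0.089  0.023] z 0.017 0.028 (array([637.1, -91.2]), array([60.2, 19.5]), 59.8)
```

```bash
cat >> h.py <<'E'
from scipy.spatial.transform import Rotation as Ro
def Rt(psi): # psi deg: world heading of tool x, tool down
    c,s=np.cos(np.radians(psi)),np.sin(np.radians(psi)); return np.array([[c,s,0],[s,-c,0],[0,0,-1]])
def go(x,y,z,psi,o=None):
    "print shift (mm) and turn (rad) in tool axes to target TCP pose"
    o=o or r.get_obs(); R=Ro.from_rotvec(o["orientation"]).as_matrix()
    d=R.T@(np.array([x,y,z])-o["tcp_pos"])*1000; w=Ro.from_matrix(R.T@Rt(psi)).as_rotvec()
    print("t",round(o["clock"],2),"shift",d.round(1),"turn",w.round(3),"rows>=",round(max(np.linalg.norm(d)/45,np.degrees(np.linalg.norm(w))/8.3),1))
def st():
    o=r.get_obs(); R=Ro.from_rotvec(o["orientation"]).as_matrix()
    print("t",round(o["clock"],2),"tcp",o["tcp_pos"].round(4),"psi",np.degrees(np.arctan2(R[1,0],R[0,0])).round(2),"zt",R[:,2].round(3),"F",o["contact_force"].round(2),"w",round(o["grip_width"],4),"gf",round(o["gripper_force"],1))
E
python3 - <<'E'
from h import *
st(); go(.43,.31,.26,90)
E
```

```text
t 0.25 tcp [0.247  0.6279 0.2308] psi 158.53 zt [-0.    -0.001 -1.   ] F [-0.12  0.45  0.02] w 0.0851 gf 0.0
t 0.25 shift [-286.7 -228.9  -28.9] turn [-1.000e-03  1.000e-03  1.196e+00] rows>= 8.3
```

Call:
step_arm([
  [-35, -27, -30, 0, 0, 0.14, 85],
  [-70, -55, -30, 0, 0, 0.28, 85],
  [-105, -83, -30, 0, 0, 0.42, 85],
  [-140, -111, -30, 0, 0, 0.56, 85],
  [-175, -139, -30, 0, 0, 0.7, 85],
  [-210, -167, -30, 0, 0, 0.84, 85],
  [-245, -195, -30, 0, 0, 0.98, 85],
  [-280, -223, -30, 0, 0, 1.12, 85],
])

```text
clock: 1.05
tcp_pos: [0.4266, 0.3164, 0.2615]
orientation: [-2.142, -2.298, -0.001]
contact_force: [0.6, -0.2, 0.0]
grip_width: 0.0849
gripper_force: 0.0
```

Call:
step_arm([
  [0, 0, 0, 0, 0, 0.076, 85],
  [0, 0, 0, 0, 0, 0.076, 85],
  [0, 0, 0, 0, 0, 0.076, 85],
])

```text
clock: 1.35
tcp_pos: [0.4255, 0.319, 0.2613]
orientation: [-2.217, -2.225, -0.0]
contact_force: [-0.3, -0.8, 0.1]
grip_width: 0.0853
gripper_force: 0.0
```

```bash
python3 - <<'E'
from h import *
st(); f=r.grab_frame("wrist"); cv2.imwrite("pics/w1.png",f["image"][:,:,::-1])
E
```

```text
t 1.35 tcp [0.4255 0.319  0.2613] psi 90.21 zt [-0.  0. -1.] F [-0.27 -0.78  0.13] w 0.0853 gf 0.0
```

View pics/w1.png

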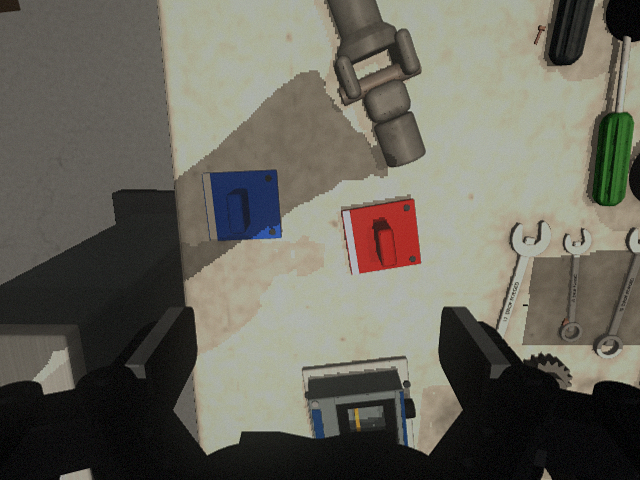

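The wrist view has the blue cover at (243,206) and the red at (382,236). Both are upright with the stripe on the robot side (-x). The u-joint stands clear above them.

```bash
cat >> h.py <<'E'
def covers(n="wrist",cols=("red","yellow","blue"),z0=0,save=None):
    f,P,H=cloud(n); M=masks(H)
    if save: cv2.imwrite(save,f["image"][:,:,::-1])
    for c in cols:
        m=(M[c]&(f["depth"]>0)).astype(np.uint8); k,L,S,_=cv2.connectedComponentsWithStats(m)
        i=1+np.argmax(S[1:,4]); p=P[L==i]; z=p[:,2]-z0
        b=p[(z>.044)&(z<.06)]; q=p[(z>.008)&(z<.024)]
        print(c,S[i,4],"bar",rect(b),"z",np.median(b[:,2]).round(4),"plate",rect(q),"z",np.median(q[:,2]).round(4))
        t=q.copy(); t[:,2]=np.median(q[:,2])
        print("   plate corners",cv2.boxPoints(cv2.minAreaRect((q[:,:2]*1000).astype(np.float32))).round(1).tolist())
E
python3 - <<'E'
from h import *
covers(cols=("red","blue"))
f,P,H=cloud("wrist"); t=(P[...,0]>.4)&(P[...,0]<.6)&(P[...,1]>.2)&(P[...,1]<.24)&(f["depth"]>0); print("table z",np.median(P[t][:,2]))
E
```

```text
red 3853 bar (array([487.7, 278.4]), array([14. , 35.2]), 9.8) z 0.0517 plate (array([491.4, 278.5]), array([61.7, 66.4]), 10.4) z 0.0181
   plate corners [[455.0, 305.6000061035156], [467.0, 240.3000030517578], [527.7000122070312, 251.39999389648438], [515.7000122070312, 316.70001220703125]]
blue 3955 bar (array([353.2, 308.4]), array([13.4, 35.3]), 3.5) z 0.052 plate (array([357.2, 308.3]), array([61.8, 65.8]), 3.1) z 0.0182
   plate corners [[324.6000061035156, 339.6000061035156], [328.1000061035156, 273.79998779296875], [389.79998779296875, 277.1000061035156], [386.29998779296875, 342.79998779296875]]
table z 0.0011700706728235122
```

```bash
python3 - <<'E'
from h import *
go(.48,.05,.30,90)
E
```

```text
t 1.5 shift [-269.5   53.7  -38.9] turn [-0.    -0.     0.004] rows>= 6.2
```

Call:
step_arm([
  [-40, 8, -15, 0, 0, 0, 85],
  [-80, 16, -30, 0, 0, 0, 85],
  [-120, 24, -39, 0, 0, 0, 85],
  [-160, 32, -39, 0, 0, 0, 85],
  [-200, 40, -39, 0, 0, 0, 85],
  [-240, 48, -39, 0, 0, 0, 85],
  [-270, 54, -39, 0, 0, 0, 85],
  [-270, 54, -39, 0, 0, 0, 85],
])

```text
clock: 2.3
tcp_pos: [0.4806, 0.044, 0.3006]
orientation: [2.226, 2.215, -0.0]
contact_force: [0.3, 0.1, 0.9]
grip_width: 0.0848
gripper_force: 0.0
```

Call:
step_arm([
  [0, 0, 0, 0, 0, 0, 85],
  [0, 0, 0, 0, 0, 0, 85],
])

```text
clock: 2.5
tcp_pos: [0.4799, 0.0498, 0.3002]
orientation: [-2.218, -2.224, -0.0]
contact_force: [-1.8, 0.1, -0.3]
grip_width: 0.0847
gripper_force: 0.0
```

```bash
python3 - <<'E'
from h import *
st(); f,P,H=cloud("wrist"); cv2.imwrite("pics/w2.png",f["image"][:,:,::-1]); np.save("w2.npy",np.dstack([P,f["depth"],H]))
E
```

```text
t 2.5 tcp [0.4799 0.0498 0.3002] psi 90.17 zt [-0.  0. -1.] F [-1.81  0.13 -0.31] w 0.0847 gf 0.0
```

View pics/w2.png

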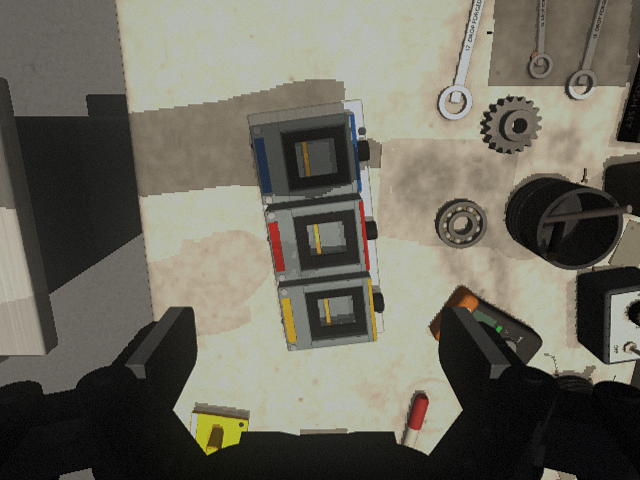

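The wrist view shows the boxes with blue at (310,160), red at (325,240) and yellow at (330,315). Their fronts (wide ledges) are on the left, towards the robot, and the row is yawed by about 8°.

```bash
python3 - <<'E'
from h import *
A=np.load("w2.npy"); P=A[...,:3]; d=A[...,3]; f=r.grab_frame("wrist"); K=f["mtx"]; R=cv2.Rodrigues(f["rvec"])[0]; C=-R.T@np.ravel(f["tvec"])
M=masks(A[...,4:].astype(np.uint8))
t=(P[...,0]>.38)&(P[...,0]<.42)&(abs(P[...,1])<.05); print("table",np.median(P[t][:,2]))
zr={}
for c in("blue","red","yellow"):
    m=(M[c]&(P[...,0]<.48)&(P[...,2]>.03)&(P[...,2]<.06)&(P[...,0]>.4)); m[390:]=0
    q=P[m]; print(c,m.sum(),"ledge bar",rect(q),np.median(q[:,2]).round(4)); zr[c]=np.median(q[:,2])
zm=np.median(list(zr.values())); print(zm)
def ray(uv,z):
    uv=np.asarray(uv,float).reshape(-1,2); D=np.c_[(uv-K[:2,2])/[K[0,0],K[1,1]],np.ones(len(uv))]@R
    return C+D*((z-C[2])/D[:,2])[:,None]
top=((abs(P[...,2]-zm)<.0035)&(P[...,0]>.41)&(P[...,0]<.56)&(abs(P[...,1])<.16)).astype(np.uint8)
lo=((P[...,2]<zm-.004)&(d>0)).astype(np.uint8); lo=cv2.morphologyEx(lo,cv2.MORPH_OPEN,np.ones((3,3)))
cs,hi=cv2.findContours(1-lo,cv2.RETR_CCOMP,cv2.CHAIN_APPROX_NONE)
cs,_=cv2.findContours(lo,cv2.RETR_EXTERNAL,cv2.CHAIN_APPROX_NONE)
k,L,S,ce=cv2.connectedComponentsWithStats(lo)
for i in range(1,k):
    if 600<S[i,4]<20000:
        mm=(L==i).astype(np.uint8); c=max(cv2.findContours(mm,cv2.RETR_EXTERNAL,cv2.CHAIN_APPROX_NONE)[0],key=len); print(ce[i].round(),S[i,4],rect(ray(c,zm)))
k,L,S,ce=cv2.connectedComponentsWithStats(top)
for i in range(1,k):
    if S[i,4]>500: print("top",ce[i].round(),S[i,4],rect(P[L==i]),np.median(P[L==i][:,2]))
E
```

```text
table 0.0016953900694664037
blue 47 ledge bar (array([427. ,  75.6]), array([ 7.5, 49.4]), 8.1) 0.0458
red 429 ledge bar (array([438.3,  -5.4]), array([ 9.2, 51.8]), 7.8) 0.0458
yellow 173 ledge bar (array([457., -48.]), array([128.9,  24.2]), 79.2) 0.0457
0.045825010302718294
[316. 157.] 3714 (array([477.9,  83.4]), array([59.4, 55.4]), 7.8)
[572. 223.] 2092 (array([730.6,  19.4]), array([55.9, 58.9]), 22.5)
[327. 239.] 3112 (array([488.9,   2.8]), array([59.4, 55.2]), 7.7)
[336. 312.] 2633 (array([499.9, -77.7]), array([59.4, 55. ]), 7.7)
top [299. 158.] 4537 (array([469. ,  81.8]), array([98. , 76.1]), 7.7) 0.04511207234711624
top [311. 240.] 3860 (array([480. ,   0.9]), array([98.1, 76.1]), 7.6) 0.0451323253783618
top [321. 313.] 3326 (array([491.1, -80.1]), array([98.1, 76.6]), 7.6) 0.04523483754185374
```

```bash
python3 - <<'E'
from h import *
go(.4875,.2778,.12,100.4);go(.4875,.2778,.0225,100.4)
E
```

```text
t 2.6 shift [228.1   8.4 180.2] turn [-0.    -0.    -0.179] rows>= 6.5
t 2.6 shift [228.1   8.4 277.7] turn [-0.    -0.    -0.179] rows>= 8.0
```

Call:
step_arm([
  [35, 1, 10, 0, 0, -0.04, 45],
  [75, 3, 30, 0, 0, -0.08, 45],
  [115, 4, 55, 0, 0, -0.12, 45],
  [155, 6, 85, 0, 0, -0.16, 45],
  [190, 7, 115, 0, 0, -0.179, 45],
  [220, 8, 150, 0, 0, -0.179, 45],
  [228, 8.4, 180, 0, 0, -0.179, 45],
  [228, 8.4, 180, 0, 0, -0.179, 45],
])

```text
clock: 3.4
tcp_pos: [0.4848, 0.2777, 0.1162]
orientation: [-2.006, -2.415, 0.012]
contact_force: [-0.6, -0.1, 0.1]
grip_width: 0.0452
gripper_force: 0.0
```

```bash
python3 - <<'E'
from h import *
st(); covers(cols=("red",)); go(.4875,.2778,.0225,100.4)
E
```

```text
t 3.4 tcp [0.4848 0.2777 0.1162] psi 100.57 zt [-0.007 -0.004 -1.   ] F [-0.61 -0.08  0.09] w 0.0452 gf 0.0
red 10064 bar (array([487.7, 278.3]), array([14. , 35.6]), 10.4) z 0.0519 plate (array([491.8, 278.4]), array([61.8, 66. ]), 10.1) z 0.0181
   plate corners [[455.6000061035156, 305.3999938964844], [467.1000061035156, 240.5], [528.0, 251.3000030517578], [516.4000244140625, 316.29998779296875]]
t 3.45 shift [ 1.3  1.5 96.2] turn [-0.004  0.002  0.   ] rows>= 2.1
```

Call:
step_arm([
  [0, 0.3, 35, 0, 0, 0, 45],
  [0, 0.3, 65, 0, 0, 0, 45],
  [0, 0.3, 85, 0, 0, 0, 45],
  [0, 0.3, 97, 0, 0, 0, 45],
  [0, 0.3, 97, 0, 0, 0, 45],
  [0, 0.3, 97, 0, 0, 0, 30],
  [0, 0.3, 97, 0, 0, 0, 20],
  [0, 0.3, 97, 0, 0, 0, 10],
], grip_force=60)

```text
clock: 4.25
tcp_pos: [0.4898, 0.2768, 0.0249]
orientation: [2.014, 2.411, 0.004]
contact_force: [-0.1, -1.0, 3.2]
grip_width: 0.0134
gripper_force: 58.8
```

Call:
step_arm([
  [0, 0, 0, 0, 0, 0, 5],
  [0, 0, 0, 0, 0, 0, 5],
  [0, 0, 0, 0, 0, 0, 5],
  [0, 0, -20, 0, 0, 0, 5],
  [0, 0, -50, 0, 0, 0, 5],
  [0, 0, -90, 0, 0, 0, 5],
  [0, 0, -100, 0, 0, 0, 5],
  [0, 0, -100, 0, 0, 0, 5],
], grip_force=60)

```text
clock: 5.05
tcp_pos: [0.4899, 0.277, 0.1254]
orientation: [2.014, 2.411, 0.007]
contact_force: [-0.6, -0.4, -0.4]
grip_width: 0.0131
gripper_force: 58.6
```

```bash
python3 - <<'E'
from h import *
st(); f,P,H=cloud("wrist"); cv2.imwrite("pics/w3.png",f["image"][:,:,::-1]); go(.4889,.0025,.15,97.7)
E
```

```text
t 5.05 tcp [0.4899 0.277  0.1254] psi 100.26 zt [ 0.003  0.003 -1.   ] F [-0.6  -0.39 -0.38] w 0.0131 gf 58.6
t 5.1 shift [-269.6  -48.7  -26.5] turn [ 0.001 -0.001  0.045] rows>= 6.1
```

View pics/w3.png

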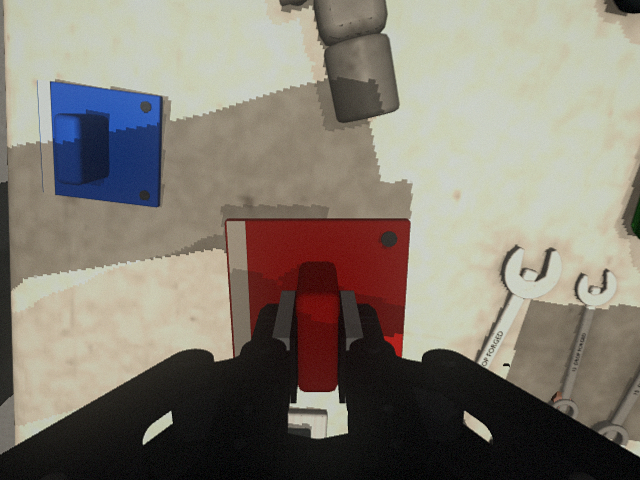

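The red cover is held square: plate edge at rows 218-350, stripe to the left at (238,285), bar between the pads. The blue cover is undisturbed at (110,145).

```bash
cat >> h.py <<'E'
def held(c,psi=None):
    "origin offset of held cover from TCP, in world-aligned cover axes"
    f,P,H=cloud("wrist"); o=r.get_obs(); m=masks(H)[c]&(f["depth"]>0); t=o["tcp_pos"]
    dz=P[...,2]-t[2]; q=P[m&(abs(dz+.006)<.008)&(np.hypot(P[...,0]-t[0],P[...,1]-t[1])<.07)]
    R=Ro.from_rotvec(o["orientation"]).as_matrix(); L=(q-t)@R*1000  # tool axes: x=+y cover, y=+x cover
    rr=cv2.minAreaRect(L[:,:2].astype(np.float32)); print("n",len(q),"tool-frame rect",rr,"dz",np.median(L[:,2]))
    b=cv2.boxPoints(rr).round(1).tolist(); print(b)
E
python3 - <<'E'
from h import *
held("red")
E
```

```text
n 12755 tool-frame rect ((5.868614196777344, 0.5063819885253906), (58.71974563598633, 69.9888687133789), 0.0120560796931386) dz 5.663797776446602
[[-23.5, 35.5], [-23.5, -34.5], [35.20000076293945, -34.5], [35.20000076293945, 35.5]]
```

```bash
python3 - <<'E'
from h import *
st(); go(.4887,.0003,.12,97.7)
E
```

```text
t 5.15 tcp [0.4881 0.2761 0.1227] psi 100.27 zt [-0.001 -0.    -1.   ] F [ 0.73  1.11 -0.59] w 0.013 gf 58.6
t 5.15 shift [-271.5  -48.5    2.8] turn [-0.001  0.     0.045] rows>= 6.1
```

Call:
step_arm([
  [-35, -6, 0, 0, 0, 0.01, 5],
  [-75, -13, 0, 0, 0, 0.02, 5],
  [-115, -20, 0, 0, 0, 0.03, 5],
  [-155, -27, 0, 0, 0, 0.04, 5],
  [-195, -34, 0, 0, 0, 0.045, 5],
  [-235, -42, 1, 0, 0, 0.045, 5],
  [-262, -47, 2, 0, 0, 0.045, 5],
  [-272, -48.5, 3, 0, 0, 0.045, 5],
])

```text
clock: 5.95
tcp_pos: [0.4878, -0.0036, 0.119]
orientation: [-2.073, -2.359, 0.005]
contact_force: [0.5, -0.1, -0.7]
grip_width: 0.0128
gripper_force: 58.6
```

Call:
step_arm([
  [0, 0, 0, 0, 0, 0, 5],
  [0, 0, 0, 0, 0, 0, 5],
  [0, 0, 0, 0, 0, 0, 5],
  [0, 0, 0, 0, 0, 0, 5],
])

```text
clock: 6.35
tcp_pos: [0.4895, 0.0015, 0.1201]
orientation: [-2.064, -2.367, -0.0]
contact_force: [-0.2, -0.1, -0.6]
grip_width: 0.0128
gripper_force: 58.6
```

```bash
python3 - <<'E'
from h import *
st(); held("red"); go(.4887,.0003,.06,97.7)
E
```

```text
t 6.35 tcp [0.4895 0.0015 0.1201] psi 97.82 zt [-0.  0. -1.] F [-0.18 -0.13 -0.64] w 0.0128 gf 58.6
n 12966 tool-frame rect ((5.965106964111328, -0.1899871826171875), (69.8759765625, 58.34828186035156), 89.9962158203125) dz 6.793794261560709
[[-23.200000762939453, -35.099998474121094], [35.099998474121094, -35.099998474121094], [35.099998474121094, 34.70000076293945], [-23.200000762939453, 34.70000076293945]]
t 6.4 shift [-0.8 -0.9 60.2] turn [-0.    -0.     0.002] rows>= 1.3
```

Call:
step_arm([
  [-1, 0, 20, 0, 0, 0, 5],
  [-1, 0, 38, 0, 0, 0, 5],
  [-1, 0, 46, 0, 0, 0, 5],
  [-1, 0, 50, 0, 0, 0, 5],
  [-1, 0, 53, 0, 0, 0, 5],
  [-1, 0, 56, 0, 0, 0, 5],
  [-1, 0, 58, 0, 0, 0, 5],
  [-1, 0, 58, 0, 0, 0, 5],
], grip_force=80)

```text
clock: 7.2
tcp_pos: [0.4898, -0.0011, 0.0625]
orientation: [2.068, 2.365, 0.001]
contact_force: [-0.3, 0.0, -0.3]
grip_width: 0.0126
gripper_force: 82.8
```

```bash
python3 - <<'E'
from h import *
st()
E
```

```text
t 7.2 tcp [ 0.4898 -0.0011  0.0625] psi 97.68 zt [ 0.001  0.    -1.   ] F [-0.33  0.   -0.32] w 0.0126 gf 82.8
```

Call:
step_arm([
  [1, 0, 1, 0, 0, 0, 5],
  [1, 0, 2, 0, 0, 0, 5],
  [1, 0, 4, 0, 0, 0, 5],
  [1, 0, 6, 0, 0, 0, 5],
])

```text
clock: 7.6
tcp_pos: [0.4899, -0.0008, 0.0569]
orientation: [2.068, 2.364, 0.001]
contact_force: [-1.3, -3.3, 7.9]
grip_width: 0.0129
gripper_force: 83.7
```

Call:
step_arm([
  [0, 0, 1, 0, 0, 0, 5],
  [0, 0, 2, 0, 0, 0, 5],
  [0, 0, 2, 0, 0, 0, 5],
])

```text
clock: 7.9
tcp_pos: [0.4899, -0.0008, 0.0568]
orientation: [-2.069, -2.364, -0.003]
contact_force: [-9.3, -1.7, 34.4]
grip_width: 0.0126
gripper_force: 87.7
```

Call:
step_arm([
  [0, 0, -2.5, 0, 0, 0, 5],
  [0, 0, -2.5, 0, 0, 0, 30],
  [0, 0, -2.5, 0, 0, 0, 45],
  [0, 0, -2.5, 0, 0, 0, 45],
  [0, 0, -30, 0, 0, 0, 45],
  [0, 0, -70, 0, 0, 0, 45],
  [0, 0, -100, 0, 0, 0, 45],
  [0, 0, -100, 0, 0, 0, 45],
])

```text
clock: 8.7
tcp_pos: [0.492, 0.0, 0.1576]
orientation: [2.065, 2.362, 0.009]
contact_force: [0.3, 1.0, 0.3]
grip_width: 0.0451
gripper_force: 0.0
```

```bash
python3 - <<'E'
from h import *
st(); covers(cols=("red",),z0=.032,save="pics/w4.png")
E
```

```text
t 8.7 tcp [0.492  0.     0.1576] psi 97.67 zt [ 0.007  0.002 -1.   ] F [0.33 1.   0.34] w 0.0451 gf 0.0
red 10340 bar (array([489.5,   1.9]), array([13.8, 35.5]), 8.0) z 0.0838 plate (array([495.4,   2.7]), array([66.3, 70.9]), 7.6) z 0.0501
   plate corners [[457.8999938964844, 33.5], [467.29998779296875, -36.79999923706055], [533.0, -28.0], [523.5999755859375, 42.29999923706055]]
```

View pics/w4.png

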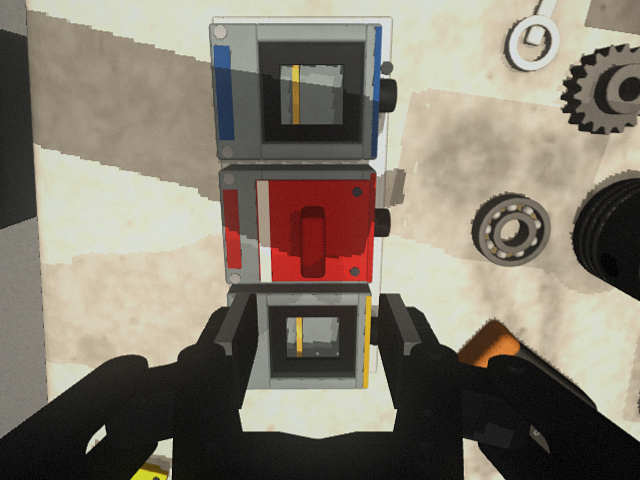

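The red cover is home: bar at (313,240), stripe on the ledge side at (263,230), bar top at z 0.084, as expected. Next is blue.

```bash
python3 - <<'E'
from h import *
st(); go(.3533,.3082,.15,93)
E
```

```text
t 8.75 tcp [4.907e-01 2.000e-04 1.557e-01] psi 97.7 zt [ 0.004  0.001 -1.   ] F [0.61 0.35 0.12] w 0.0447 gf 0.0
t 8.75 shift [323.6 -95.    5.6] turn [ 0.004 -0.001  0.082] rows>= 7.5
```

Call:
step_arm([
  [35, -8, 0, 0, 0, 0.01, 45],
  [78, -21, 0, 0, 0, 0.02, 45],
  [121, -34, 0, 0, 0, 0.03, 45],
  [164, -47, 0, 0, 0, 0.04, 45],
  [207, -60, 0, 0, 0, 0.06, 45],
  [250, -73, 0, 0, 0, 0.08, 45],
  [292, -86, 3, 0, 0, 0.082, 45],
  [324, -95, 5, 0, 0, 0.082, 45],
])

```text
clock: 9.55
tcp_pos: [0.3495, 0.3103, 0.1478]
orientation: [-2.16, -2.281, 0.003]
contact_force: [0.8, 0.3, 0.1]
grip_width: 0.045
gripper_force: 0.0
```

Call:
step_arm([
  [0, 0, 0, 0, 0, 0, 45],
  [0, 0, 0, 0, 0, 0, 45],
  [0, 0, 0, 0, 0, 0, 45],
])

```text
clock: 9.85
tcp_pos: [0.3521, 0.3067, 0.1485]
orientation: [2.164, 2.276, -0.003]
contact_force: [-1.0, -1.4, 0.6]
grip_width: 0.0448
gripper_force: 0.0
```

```bash
python3 - <<'E'
from h import *
st(); covers(cols=("blue",)); go(.3533,.3082,.0225,93)
E
```

```text
t 9.85 tcp [0.3521 0.3067 0.1485] psi 92.89 zt [-0.001 -0.002 -1.   ] F [-0.96 -1.44  0.61] w 0.0448 gf 0.0
blue 8153 bar (array([353.3, 308.7]), array([13.6, 36. ]), 3.0) z 0.0518 plate (array([357.3, 308.7]), array([61.6, 65.4]), 3.0) z 0.0182
   plate corners [[324.79998779296875, 339.70001220703125], [328.20001220703125, 274.3999938964844], [389.70001220703125, 277.6000061035156], [386.29998779296875, 343.0]]
t 9.9 shift [  1.6   1.1 126.2] turn [-0.001  0.001 -0.003] rows>= 2.8
```

Call:
step_arm([
  [1, 1, 40, 0, 0, 0, 45],
  [1.5, 1, 80, 0, 0, 0, 45],
  [1.5, 1, 110, 0, 0, 0, 45],
  [1.5, 1, 125, 0, 0, 0, 45],
  [1.5, 1, 125, 0, 0, 0, 45],
  [1.5, 1, 125, 0, 0, 0, 30],
  [1.5, 1, 125, 0, 0, 0, 20],
  [1.5, 1, 125, 0, 0, 0, 10],
], grip_force=80)

```text
clock: 10.7
tcp_pos: [0.3538, 0.3103, 0.0256]
orientation: [-2.163, -2.278, -0.004]
contact_force: [0.3, 0.5, -0.5]
grip_width: 0.0126
gripper_force: 77.9
```

Call:
step_arm([
  [0, 0, 0, 0, 0, 0, 5],
  [0, 0, 0, 0, 0, 0, 5],
  [0, 0, 0, 0, 0, 0, 5],
  [0, 0, -20, 0, 0, 0, 5],
  [0, 0, -50, 0, 0, 0, 5],
  [0, 0, -90, 0, 0, 0, 5],
  [0, 0, -100, 0, 0, 0, 5],
  [0, 0, -100, 0, 0, 0, 5],
])

```text
clock: 11.5
tcp_pos: [0.3537, 0.3111, 0.1262]
orientation: [-2.162, -2.278, -0.007]
contact_force: [-0.3, -0.4, -0.6]
grip_width: 0.0124
gripper_force: 78.1
```

```bash
python3 - <<'E'
from h import *
st(); held("blue"); go(.4779,.0831,.12,97.7)
E
```

```text
t 11.5 tcp [0.3537 0.3111 0.1262] psi 93.0 zt [ 0.003  0.004 -1.   ] F [-0.28 -0.41 -0.57] w 0.0124 gf 78.1
n 11706 tool-frame rect ((4.551565170288086, 0.5182075500488281), (69.84064483642578, 55.67020797729492), 89.9746322631836) dz 6.042930553034855
[[-23.299999237060547, -34.400001525878906], [32.400001525878906, -34.400001525878906], [32.400001525878906, 35.400001525878906], [-23.299999237060547, 35.5]]
t 11.55 shift [-233.4  112.9    4.5] turn [ 0.001 -0.002 -0.082] rows>= 5.8
```

Call:
step_arm([
  [-32, 16, 0, 0, 0, -0.02, 5],
  [-70, 34, 0, 0, 0, -0.04, 5],
  [-108, 52, 0, 0, 0, -0.06, 5],
  [-146, 70, 0, 0, 0, -0.07, 5],
  [-184, 88, 2, 0, 0, -0.082, 5],
  [-215, 105, 4, 0, 0, -0.082, 5],
  [-233, 113, 4, 0, 0, -0.082, 5],
  [-233, 113, 4, 0, 0, -0.082, 5],
])

```text
clock: 12.35
tcp_pos: [0.4779, 0.0795, 0.1188]
orientation: [2.074, 2.359, -0.005]
contact_force: [-0.4, -0.3, -0.2]
grip_width: 0.0125
gripper_force: 78.1
```

Call:
step_arm([
  [0, 0, 0, 0, 0, 0, 5],
  [0, 0, 0, 0, 0, 0, 5],
  [0, 0, 0, 0, 0, 0, 5],
])

```text
clock: 12.65
tcp_pos: [0.4771, 0.0843, 0.1199]
orientation: [-2.065, -2.367, 0.001]
contact_force: [-0.6, 0.4, -0.6]
grip_width: 0.0123
gripper_force: 78.1
```

```bash
python3 - <<'E'
from h import *
st(); held("blue"); st(); go(.4778,.0837,.06,97.7)
E
```

```text
t 12.65 tcp [0.4771 0.0843 0.1199] psi 97.81 zt [-0.001  0.    -1.   ] F [-0.56  0.43 -0.58] w 0.0123 gf 78.1
n 11686 tool-frame rect ((4.038509368896484, -0.31108856201171875), (55.74003982543945, 69.82077026367188), 0.06600538641214371) dz 7.6776959379256695
[[-23.899999618530273, 34.599998474121094], [-23.799999237060547, -35.29999923706055], [31.899999618530273, -35.20000076293945], [31.899999618530273, 34.599998474121094]]
t 12.7 tcp [0.4773 0.0842 0.12  ] psi 97.8 zt [-0.001  0.    -1.   ] F [ 0.13  0.08 -0.56] w 0.0128 gf 78.1
t 12.7 shift [-0.6  0.5 60. ] turn [-0.001 -0.     0.002] rows>= 1.3
```

Call:
step_arm([
  [0, 0.5, 20, 0, 0, 0, 5],
  [0, 0.5, 38, 0, 0, 0, 5],
  [0, 0.5, 46, 0, 0, 0, 5],
  [0, 0.5, 50, 0, 0, 0, 5],
  [0, 0.5, 53, 0, 0, 0, 5],
  [0, 0.5, 56, 0, 0, 0, 5],
  [0, 0.5, 58, 0, 0, 0, 5],
  [0, 0.5, 58, 0, 0, 0, 5],
])

```text
clock: 13.5
tcp_pos: [0.4787, 0.0832, 0.0626]
orientation: [2.068, 2.365, 0.001]
contact_force: [0.6, 0.5, -0.2]
grip_width: 0.0125
gripper_force: 78.2
```

Call:
step_arm([
  [0, 0, 1, 0, 0, 0, 5],
  [0, 0, 2, 0, 0, 0, 5],
  [0, 0, 4, 0, 0, 0, 5],
  [0, 0, 6, 0, 0, 0, 5],
  [0, 0, 7, 0, 0, 0, 5],
  [0, 0, 7, 0, 0, 0, 5],
])

```text
clock: 14.1
tcp_pos: [0.4788, 0.0833, 0.0575]
orientation: [-2.068, -2.364, -0.003]
contact_force: [-9.5, -1.1, 31.6]
grip_width: 0.0128
gripper_force: 82.7
```

Call:
step_arm([
  [0, 0, -2, 0, 0, 0, 5],
  [0, 0, -2, 0, 0, 0, 30],
  [0, 0, -2, 0, 0, 0, 45],
  [0, 0, -2, 0, 0, 0, 45],
  [0, 0, -30, 0, 0, 0, 45],
  [0, 0, -70, 0, 0, 0, 45],
  [0, 0, -100, 0, 0, 0, 45],
  [0, 0, -100, 0, 0, 0, 45],
])

```text
clock: 14.9
tcp_pos: [0.4809, 0.0836, 0.1587]
orientation: [2.066, 2.363, 0.01]
contact_force: [0.5, -0.2, 0.8]
grip_width: 0.0451
gripper_force: 0.0
```

```bash
python3 - <<'E'
from h import *
st(); covers(cols=("blue",),z0=.032)
f,P,H=cloud("scene"); m=masks(H)["yellow"]&(P[...,0]<.45)&(P[...,0]>.28)&(P[...,2]<.07)&(abs(P[...,1]+.27)<.15); p=P[m]; print(rect(p),rect(p[p[:,2]>.044]))
go(.359,-.265,.16,90)
E
```

```text
t 14.9 tcp [0.4809 0.0836 0.1587] psi 97.66 zt [ 0.006  0.003 -1.   ] F [ 0.53 -0.15  0.81] w 0.0451 gf 0.0
blue 9695 bar (array([478.9,  82.1]), array([13.9, 35.3]), 8.0) z 0.0839 plate (array([484.4,  83.5]), array([65.4, 71.1]), 7.9) z 0.0501
   plate corners [[447.1000061035156, 114.19999694824219], [456.79998779296875, 43.79999923706055], [521.7000122070312, 52.70000076293945], [511.8999938964844, 123.19999694824219]]
(array([ 360.1, -265.9]), array([64.8, 59. ]), 80.1) (array([ 354.8, -264.2]), array([32.9, 16.4]), 75.3)
t 15.0 shift [-329.2 -165.    -4.9] turn [ 0.001 -0.001  0.134] rows>= 8.2
```

```bash
python3 - <<'E'
from h import *
go(.356,-.25,.20,80)
E
```

```text
t 15.0 shift [-313.9 -166.   -44.9] turn [ 0.001 -0.001  0.309] rows>= 8.0
```

Call:
step_arm([
  [-30, -16, -10, 0, 0, 0.04, 45],
  [-70, -37, -20, 0, 0, 0.08, 45],
  [-110, -58, -30, 0, 0, 0.12, 45],
  [-150, -79, -40, 0, 0, 0.16, 45],
  [-190, -100, -45, 0, 0, 0.2, 45],
  [-230, -121, -45, 0, 0, 0.25, 45],
  [-270, -142, -45, 0, 0, 0.309, 45],
  [-310, -163, -45, 0, 0, 0.309, 45],
])

```text
clock: 15.8
tcp_pos: [0.3566, -0.2469, 0.1992]
orientation: [-2.407, -2.016, 0.002]
contact_force: [1.4, -1.1, -0.4]
grip_width: 0.0447
gripper_force: 0.0
```

Call:
step_arm([
  [-4, -3, 0, 0, 0, 0, 45],
  [-4, -3, 0, 0, 0, 0, 45],
  [-4, -3, 0, 0, 0, 0, 45],
  [-4, -3, 0, 0, 0, 0, 45],
])

```text
clock: 16.2
tcp_pos: [0.355, -0.2478, 0.1998]
orientation: [-2.404, -2.021, 0.001]
contact_force: [0.5, -0.5, -0.3]
grip_width: 0.0449
gripper_force: 0.0
```

```bash
python3 - <<'E'
from h import *
st(); covers(cols=("yellow",),save="pics/w5.png")
E
```

```text
t 16.2 tcp [ 0.355  -0.2478  0.1998] psi 80.13 zt [-0.001  0.001 -1.   ] F [ 0.48 -0.49 -0.27] w 0.0449 gf 0.0
yellow 3381 bar (array([ 355.2, -264.2]), array([33.4, 13.5]), 80.7) z 0.0519 plate (array([ 358.9, -267. ]), array([59.6, 61.8]), 80.3) z 0.0182
   plate corners [[323.3999938964844, -291.20001220703125], [384.3999938964844, -301.6000061035156], [394.3999938964844, -242.89999389648438], [333.5, -232.39999389648438]]
```

View pics/w5.png

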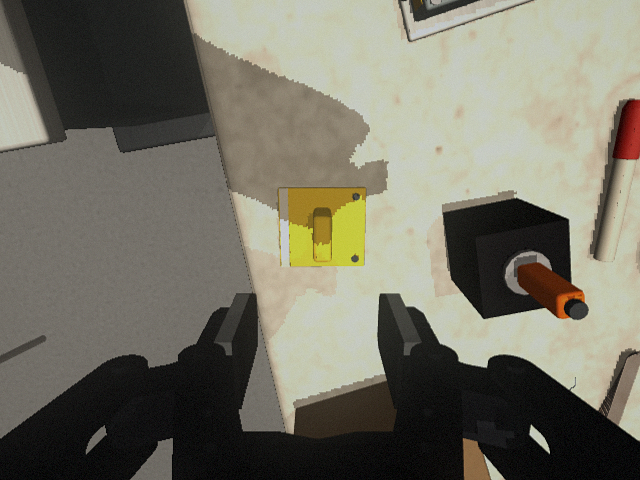

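The yellow cover is at (323,227), with the stripe on the robot side (left). The probe is upright in its stand at (525,270), and the carton is clear below.

```bash
python3 - <<'E'
from h import *
st();go(.3555,-.2632,.0235,80.3)
E
```

```text
t 16.25 tcp [ 0.3551 -0.248   0.1999] psi 80.13 zt [-0.001  0.    -1.   ] F [0.57 0.38 0.45] w 0.0448 gf 0.0
t 16.25 shift [-15.    3.1 176.4] turn [-0.001 -0.    -0.003] rows>= 3.9
```

Call:
step_arm([
  [-8, 1.5, 30, 0, 0, 0, 45],
  [-15, 3, 75, 0, 0, 0, 45],
  [-15, 3, 120, 0, 0, 0, 45],
  [-15, 3, 155, 0, 0, 0, 45],
  [-15, 3, 170, 0, 0, 0, 45],
  [-15, 3, 176, 0, 0, 0, 45],
  [-15, 3, 176, 0, 0, 0, 45],
  [-15, 3, 176, 0, 0, 0, 20],
])

```text
clock: 17.05
tcp_pos: [0.3557, -0.2646, 0.025]
orientation: [2.405, 2.019, 0.001]
contact_force: [-0.4, 0.6, -0.4]
grip_width: 0.0317
gripper_force: 0.0
```

Call:
step_arm([
  [0, 0, 0, 0, 0, 0, 5],
  [0, 0, 0, 0, 0, 0, 5],
  [0, 0, 0, 0, 0, 0, 5],
  [0, 0, 0, 0, 0, 0, 5],
  [0, 0, -20, 0, 0, 0, 5],
  [0, 0, -60, 0, 0, 0, 5],
  [0, 0, -100, 0, 0, 0, 5],
  [0, 0, -100, 0, 0, 0, 5],
])

```text
clock: 17.85
tcp_pos: [0.3577, -0.2661, 0.1286]
orientation: [2.401, 2.014, 0.008]
contact_force: [0.6, -0.5, -1.0]
grip_width: 0.0127
gripper_force: 78.5
```

```bash
python3 - <<'E'
from h import *
st(); held("yellow"); go(.5,-.0783,.12,97.7)
E
```

```text
t 17.85 tcp [ 0.3577 -0.2661  0.1286] psi 79.97 zt [ 0.009 -0.002 -1.   ] F [ 0.55 -0.46 -0.96] w 0.0127 gf 78.5
n 1393 tool-frame rect ((4.132499694824219, 0.8499412536621094), (69.58504486083984, 58.705177307128906), 89.71916198730469) dz 5.376853047042772
[[-25.399999618530273, -33.79999923706055], [33.29999923706055, -34.099998474121094], [33.70000076293945, 35.5], [-25.0, 35.79999923706055]]
t 17.9 shift [208.7 108.6   7.4] turn [ 0.006  0.001 -0.309] rows>= 5.2
```

Call:
step_arm([
  [28, 14, 0, 0, 0, -0.05, 5],
  [62, 32, 0, 0, 0, -0.1, 5],
  [98, 50, 0, 0, 0, -0.16, 5],
  [134, 69, 2, 0, 0, -0.22, 5],
  [170, 88, 4, 0, 0, -0.27, 5],
  [195, 102, 6, 0, 0, -0.309, 5],
  [208, 108, 6, 0, 0, -0.309, 5],
  [208, 108, 6, 0, 0, -0.309, 5],
])

```text
clock: 18.7
tcp_pos: [0.4979, -0.0775, 0.1178]
orientation: [-2.066, -2.366, 0.001]
contact_force: [0.9, -0.4, -1.1]
grip_width: 0.0125
gripper_force: 78.3
```

Call:
step_arm([
  [0, 0, 0, 0, 0, 0, 5],
  [0, 0, 0, 0, 0, 0, 5],
  [0, 0, 0, 0, 0, 0, 5],
])

```text
clock: 19.0
tcp_pos: [0.4966, -0.0801, 0.1184]
orientation: [-2.071, -2.362, 0.0]
contact_force: [-0.0, 0.1, -0.7]
grip_width: 0.0128
gripper_force: 78.3
```

```bash
python3 - <<'E'
from h import *
st(); held("yellow"); st(); go(.5,-.0783,.06,97.7)
E
```

```text
t 19.0 tcp [ 0.4966 -0.0801  0.1184] psi 97.51 zt [-0. -0. -1.] F [-0.04  0.1  -0.66] w 0.0128 gf 78.3
n 1366 tool-frame rect ((4.86284065246582, -0.049739837646484375), (59.004886627197266, 70.109375), 0.497511088848114) dz 7.413578624987565
[[-24.899999618530273, 34.70000076293945], [-24.299999237060547, -35.400001525878906], [34.70000076293945, -34.79999923706055], [34.099998474121094, 35.29999923706055]]
t 19.05 tcp [ 0.4968 -0.0798  0.1184] psi 97.54 zt [-0. -0. -1.] F [-0.49  0.4  -0.32] w 0.0123 gf 78.3
t 19.05 shift [ 1.1  3.4 58.4] turn [-0.     0.    -0.003] rows>= 1.3
```

Call:
step_arm([
  [-0.3, 3.4, 18, 0, 0, 0, 5],
  [-0.3, 3.4, 36, 0, 0, 0, 5],
  [-0.3, 3.4, 44, 0, 0, 0, 5],
  [-0.3, 3.4, 48, 0, 0, 0, 5],
  [-0.3, 3.4, 51, 0, 0, 0, 5],
  [-0.3, 3.4, 54, 0, 0, 0, 5],
  [-0.3, 3.4, 56, 0, 0, 0, 5],
  [-0.3, 3.4, 56, 0, 0, 0, 5],
])

```text
clock: 19.85
tcp_pos: [0.5012, -0.0785, 0.0625]
orientation: [2.067, 2.365, 0.001]
contact_force: [0.2, 0.0, -0.1]
grip_width: 0.0124
gripper_force: 78.6
```

Call:
step_arm([
  [0, 0, 1, 0, 0, 0, 5],
  [0, 0, 2, 0, 0, 0, 5],
  [0, 0, 4, 0, 0, 0, 5],
  [0, 0, 6, 0, 0, 0, 5],
  [0, 0, 7, 0, 0, 0, 5],
  [0, 0, 7, 0, 0, 0, 5],
])

```text
clock: 20.45
tcp_pos: [0.5012, -0.0784, 0.0574]
orientation: [-2.068, -2.364, -0.003]
contact_force: [-8.7, 1.7, 29.2]
grip_width: 0.0122
gripper_force: 82.7
```

Call:
step_arm([
  [0, 0, -2, 0, 0, 0, 5],
  [0, 0, -2, 0, 0, 0, 30],
  [0, 0, -2, 0, 0, 0, 45],
  [0, 0, -2, 0, 0, 0, 45],
  [0, 0, -30, 0, 0, 0, 45],
  [0, 0, -70, 0, 0, 0, 45],
  [0, 0, -110, 0, 0, 0, 45],
  [0, 0, -140, 0, 0, 0, 45],
])

```text
clock: 21.25
tcp_pos: [0.5013, -0.0787, 0.1972]
orientation: [2.068, 2.364, 0.001]
contact_force: [0.2, -0.3, 0.3]
grip_width: 0.0445
gripper_force: 0.0
```

```bash
python3 - <<'E'
from h import *
st(); covers(cols=("yellow","red","blue"),z0=.032,save="pics/w6.png")
f,P,H=cloud("scene"); m=masks(H)["orange"]&(P[...,2]>.08)&(P[...,2]<.15)&(abs(P[...,0]-.487)<.05)&(abs(P[...,1]+.295)<.05); p=P[m]; print("probe",rect(p),p.mean(0))
f,P,H=cloud("side"); m=masks(H)["orange"]&(P[...,2]>.08)&(P[...,2]<.15)&(abs(P[...,0]-.487)<.05)&(abs(P[...,1]+.295)<.05); p=P[m]; print("probe",rect(p),p.mean(0))
go(.47,-.25,.24,90)
E
```

```text
t 21.25 tcp [ 0.5013 -0.0787  0.1972] psi 97.65 zt [ 0.001 -0.    -1.   ] F [ 0.21 -0.28  0.28] w 0.0445 gf 0.0
yellow 2351 bar (array([507.4, -90.4]), array([13. ,  5.6]), 60.9) z 0.0819 plate (array([508.8, -90.7]), array([65.4, 49. ]), 6.9) z 0.05
   plate corners [[473.3999938964844, -70.30000305175781], [479.29998779296875, -118.9000015258789], [544.2000122070312, -111.0], [538.2999877929688, -62.400001525878906]]
red 10154 bar (array([489.5,   1.1]), array([13.3, 35.5]), 7.8) z 0.0838 plate (array([495.5,   2.9]), array([66.8, 72.1]), 7.3) z 0.05
   plate corners [[457.70001220703125, 34.29999923706055], [466.8999938964844, -37.099998474121094], [533.2000122070312, -28.600000381469727], [524.0, 42.79999923706055]]
blue 2231 bar (array([0., 0.]), array([0., 0.]), 0.0) z nan plate (array([488.2,  55.5]), array([66. , 14.5]), 8.8) z 0.05
   plate corners [[454.5, 57.599998474121094], [456.70001220703125, 43.20000076293945], [521.9000244140625, 53.29999923706055], [519.7000122070312, 67.69999694824219]]
probe (array([ 484. , -303.1]), array([13.5, 15.6]), 27.9) [ 0.48409423 -0.30523907  0.11444863]
probe (array([ 490.5, -293.9]), array([ 7. , 14.6]), 2.3) [ 0.49055413 -0.29375845  0.10810818]
t 21.4 shift [-165.8  -54.7  -43.4] turn [ 0.004 -0.001  0.134] rows>= 4.0
  return _methods._mean(a, axis=axis, dtype=dtype,
  ret = ret.dtype.type(ret / rcount)
```

View pics/w6.png

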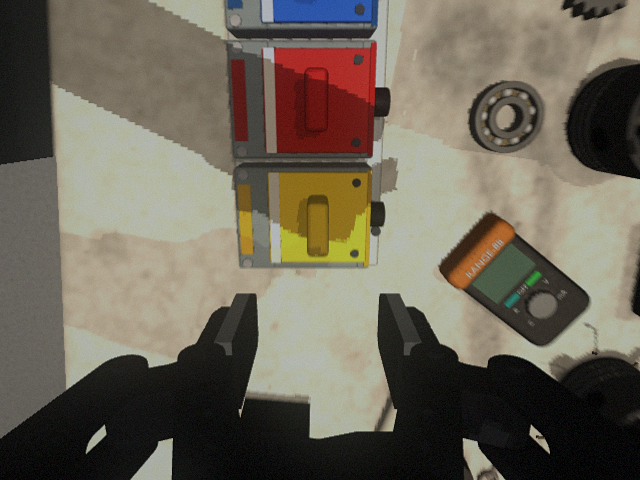

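The view shows all three covers flush, with plates at the same height (0.050) and stripes to the left on the ledge side. Next I measure the probe and stand.

Call:
step_arm([
  [-30, -8, -15, 0, 0, 0.04, 60],
  [-70, -20, -30, 0, 0, 0.08, 60],
  [-110, -34, -45, 0, 0, 0.134, 60],
  [-145, -45, -60, 0, 0, 0.134, 60],
  [-165, -48, -75, 0, 0, 0.134, 60],
  [-165, -48, -75, 0, 0, 0.134, 60],
  [-165, -48, -75, 0, 0, 0.134, 60],
  [-165, -48, -75, 0, 0, 0.134, 60],
])

```text
clock: 22.2
tcp_pos: [0.4751, -0.2466, 0.2687]
orientation: [-2.217, -2.222, 0.002]
contact_force: [-0.2, 0.2, -0.6]
grip_width: 0.0599
gripper_force: 0.0
```

```bash
python3 - <<'E'
from h import *
st(); f,P,H=cloud("wrist"); cv2.imwrite("pics/w7.png",f["image"][:,:,::-1])
m=masks(H)["orange"]&(np.hypot(P[...,0]-.487,P[...,1]+.296)<.04)
p=P[m&(P[...,2]>.128)&(P[...,2]<.134)]; print("grip top",len(p),rect(p)); 
for a,b in((.085,.1),(.1,.115),(.115,.128)):
    p=P[m&(P[...,2]>a)&(P[...,2]<b)]; print(a,len(p),rect(p),p.mean(0))
c=(abs(P[...,2]-.139)<.005)&(np.hypot(P[...,0]-.487,P[...,1]+.296)<.03); print("cap",rect(P[c]),P[c].mean(0))
s=(abs(P[...,2]-.0763)<.003)&(np.hypot(P[...,0]-.487,P[...,1]+.296)<.055); print("stand top",rect(P[s]),np.median(P[s][:,2]))
k=(abs(P[...,2]-.0815)<.0025)&(np.hypot(P[...,0]-.487,P[...,1]+.296)<.025); print("collar",rect(P[k]),np.median(P[k][:,2]),cv2.minEnclosingCircle((P[k][:,:2]*1000).astype(np.float32)))
E
```

```text
t 22.2 tcp [ 0.4751 -0.2466  0.2687] psi 90.11 zt [-0.003  0.001 -1.   ] F [-0.24  0.25 -0.63] w 0.0599 gf 0.0
grip top 171 (array([ 489.8, -301.2]), array([15.1, 14.6]), 3.3)
0.085 0 (array([0., 0.]), array([0., 0.]), 0.0) [nan nan nan]
0.1 0 (array([0., 0.]), array([0., 0.]), 0.0) [nan nan nan]
0.115 0 (array([0., 0.]), array([0., 0.]), 0.0) [nan nan nan]
cap (array([ 489.7, -301.3]), array([10.6, 10.6]), 54.4) [ 0.48966771 -0.3006835   0.13778332]
stand top (array([ 489.7, -301.6]), array([62.1, 62.8]), 1.7) 0.07619847681698058
collar (array([ 489.4, -299.6]), array([31. , 27.7]), 5.8) 0.08112064783636053 ((489.602294921875, -301.20355224609375), 15.840399742126465)<stdin>:6: RuntimeWarning: Mean of empty slice.
  ret = um.true_divide(
```

View pics/w7.png

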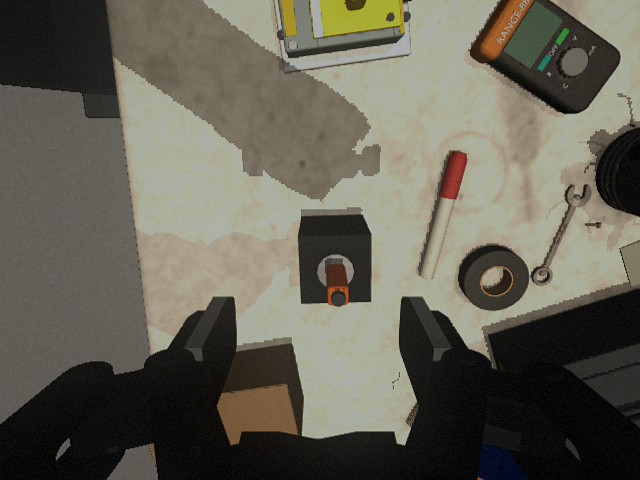

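The probe stands at about (489.7, -301.4) mm, with collar and grip at (337,280) in the image. The stand is nearly square to the world (~2°), and the carton at (260,400) is lower than the fingers will go.

```bash
python3 - <<'E'
from h import *
st();go(.4897,-.3014,.20,92.3)
E
```

```text
t 22.25 tcp [ 0.4752 -0.2465  0.2688] psi 90.13 zt [-0.002  0.001 -1.   ] F [-0.42  0.5  -0.22] w 0.0601 gf 0.0
t 22.25 shift [-55.   14.6  68.8] turn [-0.002 -0.001 -0.038] rows>= 2.0
```

Call:
step_arm([
  [-20, 6, 10, 0, 0, -0.02, 40],
  [-45, 12, 30, 0, 0, -0.038, 40],
  [-55, 14.5, 50, 0, 0, -0.038, 40],
  [-55, 14.5, 68, 0, 0, -0.038, 40],
  [-55, 14.5, 68, 0, 0, -0.038, 40],
  [-55, 14.5, 68, 0, 0, -0.038, 40],
  [-55, 14.5, 68, 0, 0, -0.038, 40],
  [-55, 14.5, 68, 0, 0, -0.038, 40],
])

```text
clock: 23.05
tcp_pos: [0.4905, -0.3032, 0.2032]
orientation: [2.177, 2.263, 0.001]
contact_force: [0.3, 0.1, -0.0]
grip_width: 0.0399
gripper_force: 0.0
```

```bash
python3 - <<'E'
from h import *
st();go(.4897,-.3014,.089,92.3)
f,P,H=cloud("wrist")
m=masks(H)["orange"]&(np.hypot(P[...,0]-.487,P[...,1]+.296)<.04)
p=P[m&(P[...,2]>.127)&(P[...,2]<.135)]; print("grip top",len(p),rect(p))
c=(abs(P[...,2]-.139)<.005)&(np.hypot(P[...,0]-.487,P[...,1]+.296)<.03); print("cap",rect(P[c]),P[c].mean(0))
E
```

```text
t 23.05 tcp [ 0.4905 -0.3032  0.2032] psi 92.22 zt [ 0.002 -0.    -1.   ] F [ 0.29  0.07 -0.03] w 0.0399 gf 0.0
t 23.05 shift [  1.8  -0.9 114.2] turn [ 0.002  0.    -0.001] rows>= 2.5
grip top 274 (array([ 489.6, -301.3]), array([14.3, 14.4]), 2.7)
cap (array([ 489.7, -301.5]), array([10.6, 10.8]), 17.2) [ 0.48967469 -0.30096137  0.13776061]
```

Call:
step_arm([
  [1.8, -0.8, 35, 0, 0, 0, 40],
  [1.8, -0.8, 70, 0, 0, 0, 40],
  [1.8, -0.8, 95, 0, 0, 0, 40],
  [1.8, -0.8, 108, 0, 0, 0, 40],
  [1.8, -0.8, 113, 0, 0, 0, 40],
  [1.8, -0.8, 113, 0, 0, 0, 40],
  [1.8, -0.8, 113, 0, 0, 0, 40],
  [1.8, -0.8, 113, 0, 0, 0, 30],
], grip_force=60)

```text
clock: 23.9
tcp_pos: [0.4898, -0.3021, 0.0905]
orientation: [2.178, 2.262, 0.001]
contact_force: [0.1, 0.5, -0.6]
grip_width: 0.0302
gripper_force: 0.0
```

Call:
step_arm([
  [0, 0, 0, 0, 0, 0, 20],
  [0, 0, 0, 0, 0, 0, 10],
  [0, 0, 0, 0, 0, 0, 8],
  [0, 0, 0, 0, 0, 0, 8],
  [0, 0, 0, 0, 0, 0, 8],
  [0, 0, 0, 0, 0, 0, 8],
])

```text
clock: 24.5
tcp_pos: [0.4895, -0.3018, 0.0901]
orientation: [2.178, 2.263, 0.001]
contact_force: [-1.4, 1.1, 6.7]
grip_width: 0.015
gripper_force: 58.5
```

```bash
python3 - <<'E'
from h import *
st()
f,P,H=cloud("wrist"); st()
c=(abs(P[...,2]-.139)<.005)&(np.hypot(P[...,0]-.487,P[...,1]+.296)<.03); print("cap",rect(P[c]),P[c].mean(0))
E
```

```text
t 24.5 tcp [ 0.4895 -0.3018  0.0901] psi 92.18 zt [ 0.001 -0.    -1.   ] F [-1.38  1.12  6.72] w 0.015 gf 58.5
t 24.55 tcp [ 0.4895 -0.3018  0.0901] psi 92.18 zt [ 0.001 -0.    -1.   ] F [-0.64  0.78  6.43] w 0.0151 gf 58.5
cap (array([ 487.5, -299.9]), array([59.2, 25.2]), 2.5) [ 0.48722691 -0.29465479  0.13872191]
```

Call:
step_arm([
  [0, 0, -5, 0, 0, 0, 8],
  [0, 0, -15, 0, 0, 0, 8],
  [0, 0, -35, 0, 0, 0, 8],
  [0, 0, -60, 0, 0, 0, 8],
  [0, 0, -85, 0, 0, 0, 8],
  [0, 0, -105, 0, 0, 0, 8],
  [0, 0, -110, 0, 0, 0, 8],
  [0, 0, -110, 0, 0, 0, 8],
])

```text
clock: 25.35
tcp_pos: [0.4893, -0.3017, 0.2]
orientation: [2.178, 2.262, 0.001]
contact_force: [-0.4, 0.9, -2.1]
grip_width: 0.0154
gripper_force: 58.5
```

```bash
cat >> h.py <<'E'
CV=dict(red=(489.5,1.6),blue=(478.8,82.3),yellow=(501.0,-77.4))
def tip(c,x,y,z,dx=-.2,dy=-.4):
    a=np.radians(7.7); p=CV[c]; go((p[0]+x*np.cos(a)-y*np.sin(a)+dx)/1000,(p[1]+x*np.sin(a)+y*np.cos(a)+dy)/1000,z,97.7)
E
python3 - <<'E'
from h import *
st(); f,P,H=cloud("wrist"); cv2.imwrite("pics/w8.png",f["image"][:,:,::-1]); tip("red",-40,28.8,.18)
E
```

```text
t 25.35 tcp [ 0.4893 -0.3017  0.2   ] psi 92.18 zt [ 0.002 -0.    -1.   ] F [-0.39  0.9  -2.13] w 0.0154 gf 58.5
t 25.4 shift [327.  -30.5  19.1] turn [-0.    -0.    -0.096] rows>= 7.3
```

View pics/w8.png

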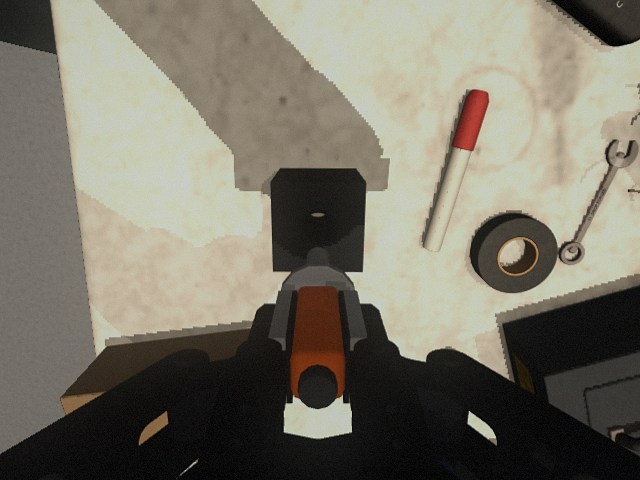

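The probe is held upright: grip at (318,330), collar at (318,280), stem just beyond it, with the stand hole empty at (317,213).

Call:
step_arm([
  [30, -3, 0, 0, 0, -0.02, 8],
  [75, -7, 0, 0, 0, -0.04, 8],
  [120, -11, 0, 0, 0, -0.06, 8],
  [165, -15, 0, 0, 0, -0.08, 8],
  [210, -20, 0, 0, 0, -0.096, 8],
  [255, -24, 0, 0, 0, -0.096, 8],
  [295, -28, 0, 0, 0, -0.096, 8],
  [327, -30.5, 8, 0, 0, -0.096, 8],
])

```text
clock: 26.2
tcp_pos: [0.4452, 0.0266, 0.1909]
orientation: [-2.065, -2.367, -0.0]
contact_force: [-0.7, -0.1, -0.3]
grip_width: 0.0149
gripper_force: 58.5
```

Call:
step_arm([
  [0, 0, 12, 0, 0, 0, 8],
  [0, 0, 12, 0, 0, 0, 8],
  [0, 0, 12, 0, 0, 0, 8],
  [0, 0, 12, 0, 0, 0, 8],
  [0, 0, 12, 0, 0, 0, 8],
  [0, 0, 12, 0, 0, 0, 8],
])

```text
clock: 26.8
tcp_pos: [0.4464, 0.0234, 0.1796]
orientation: [2.069, 2.363, 0.001]
contact_force: [0.9, -0.2, -0.9]
grip_width: 0.0151
gripper_force: 58.5
```

```bash
python3 - <<'E'
from h import *
st(); tip("red",-40,28.8,.1201); covers(cols=("red","blue"),z0=.032,save="pics/w9.png")
E
```

```text
t 26.8 tcp [0.4464 0.0234 0.1796] psi 97.6 zt [ 0.001  0.    -1.   ] F [ 0.92 -0.15 -0.91] w 0.0151 gf 58.5
t 26.8 shift [ 1.  -0.5 59.5] turn [ 0.001 -0.    -0.002] rows>= 1.3
red 7326 bar (array([489.6,   1.9]), array([14.1, 35.6]), 7.7) z 0.0837 plate (array([496.1,   2.3]), array([65.8, 72.3]), 8.5) z 0.05
   plate corners [[458.20001220703125, 33.20000076293945], [468.79998779296875, -38.29999923706055], [533.9000244140625, -28.600000381469727], [523.2999877929688, 42.900001525878906]]
blue 9859 bar (array([478.8,  81.8]), array([14.1, 35.3]), 7.8) z 0.0838 plate (array([484.6,  84.4]), array([66.1, 70.9]), 7.1) z 0.05
   plate corners [[447.5, 115.5], [456.20001220703125, 45.20000076293945], [521.7999877929688, 53.29999923706055], [513.0999755859375, 123.5999984741211]]
```

View pics/w9.png

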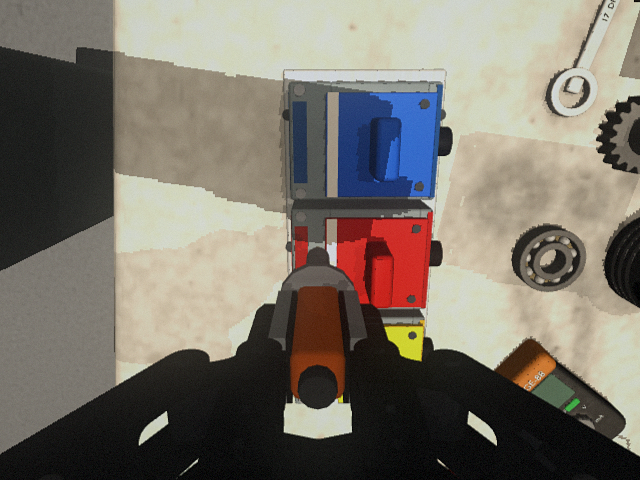

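All covers are in place. The probe is above the red ledge, with its stem at (318,258), near the joint's left end.

Call:
step_arm([
  [1, -0.5, 15, 0, 0, 0, 8],
  [1, -0.5, 32, 0, 0, 0, 8],
  [1, -0.5, 45, 0, 0, 0, 8],
  [1, -0.5, 51, 0, 0, 0, 8],
  [1, -0.5, 54, 0, 0, 0, 8],
  [1, -0.5, 54, 0, 0, 0, 8],
  [1, -0.5, 54, 0, 0, 0, 8],
])

```text
clock: 27.55
tcp_pos: [0.4459, 0.025, 0.1258]
orientation: [2.068, 2.365, 0.001]
contact_force: [-0.1, -0.3, -1.0]
grip_width: 0.0153
gripper_force: 58.6
```

```bash
python3 - <<'E'
from h import *
st(); tip("red",-40,28.8,.1206)
E
```

```text
t 27.55 tcp [0.4459 0.025  0.1258] psi 97.67 zt [ 0.001  0.    -1.   ] F [-0.05 -0.31 -1.03] w 0.0153 gf 58.6
t 27.55 shift [-0.6 -0.2  5.2] turn [ 0.001 -0.    -0.001] rows>= 0.1
```

Call:
step_arm([
  [0, 0, 1.5, 0, 0, 0, 8],
  [0, 0, 3, 0, 0, 0, 8],
  [0, 0, 4.5, 0, 0, 0, 8],
  [0, 0, 5.5, 0, 0, 0, 8],
  [0, 0, 5.5, 0, 0, 0, 8],
])

```text
clock: 28.05
tcp_pos: [0.4458, 0.025, 0.1198]
orientation: [2.068, 2.365, 0.001]
contact_force: [0.1, -0.0, -0.1]
grip_width: 0.0155
gripper_force: 58.8
```

```bash
python3 - <<'E'
from h import *
st(); F=[]
for i in range(4): r.grab_frame("side"); F.append(r.get_obs()["contact_force"][2].round(2))
st(); print(F)
E
```

```text
t 28.05 tcp [0.4458 0.025  0.1198] psi 97.68 zt [ 0.  0. -1.] F [ 0.07 -0.01 -0.13] w 0.0155 gf 58.8
t 28.25 tcp [0.4457 0.025  0.1199] psi 97.68 zt [ 0.  0. -1.] F [1.1  0.61 0.78] w 0.0151 gf 58.8
[np.float64(-0.08), np.float64(0.39), np.float64(0.37), np.float64(0.78)]
```

Call:
step_arm([
  [-1.2, 0, 0, 0, 0, 0, 8],
  [-2.4, 0, 0, 0, 0, 0, 8],
  [-3.6, 0, 0, 0, 0, 0, 8],
  [-4.8, 0, 0, 0, 0, 0, 8],
  [-6, 0, 0, 0, 0, 0, 8],
  [-7.2, 0, 0, 0, 0, 0, 8],
  [-8.4, 0, 0, 0, 0, 0, 8],
  [-9.6, 0, 0, 0, 0, 0, 8],
])

```text
clock: 29.05
tcp_pos: [0.4468, 0.0153, 0.1198]
orientation: [-2.068, -2.365, 0.0]
contact_force: [0.2, 1.6, 0.9]
grip_width: 0.0154
gripper_force: 58.7
```

Call:
step_arm([
  [-1.2, 0, 0, 0, 0, 0, 8],
  [-2.4, 0, 0, 0, 0, 0, 8],
  [-3.6, 0, 0, 0, 0, 0, 8],
  [-4.8, 0, 0, 0, 0, 0, 8],
  [-6, 0, 0, 0, 0, 0, 8],
  [-7.2, 0, 0, 0, 0, 0, 8],
  [-8.4, 0, 0, 0, 0, 0, 8],
  [-9.6, 0, 0, 0, 0, 0, 8],
])

```text
clock: 29.85
tcp_pos: [0.448, 0.0058, 0.1198]
orientation: [-2.068, -2.365, 0.0]
contact_force: [0.1, 1.2, 1.2]
grip_width: 0.0152
gripper_force: 58.7
```

```bash
python3 - <<'E'
from h import *
st(); tip("red",-40,-28.8,.1202)
E
```

```text
t 29.85 tcp [0.448  0.0058 0.1198] psi 97.67 zt [-0.  0. -1.] F [0.1  1.2  1.19] w 0.0152 gf 58.7
t 29.85 shift [-38.9   0.3  -0.4] turn [-0. -0. -0.] rows>= 0.9
```

Tracking is accurate, so I'll continue.

Call:
step_arm([
  [-1.2, 0, 0, 0, 0, 0, 8],
  [-2.4, 0, 0, 0, 0, 0, 8],
  [-3.6, 0, 0, 0, 0, 0, 8],
  [-4.8, 0, 0, 0, 0, 0, 8],
  [-6, 0, 0, 0, 0, 0, 8],
  [-7.2, 0, 0, 0, 0, 0, 8],
  [-8.4, 0, 0, 0, 0, 0, 8],
  [-9.6, 0, 0, 0, 0, 0, 8],
])

```text
clock: 30.65
tcp_pos: [0.4493, -0.0037, 0.1198]
orientation: [-2.068, -2.365, 0.0]
contact_force: [0.4, 0.4, 0.6]
grip_width: 0.0151
gripper_force: 58.7
```

Call:
step_arm([
  [-1.2, 0, 0, 0, 0, 0, 8],
  [-2.4, 0, 0, 0, 0, 0, 8],
  [-3.6, 0, 0, 0, 0, 0, 8],
  [-4.8, 0, 0, 0, 0, 0, 8],
  [-6, 0, 0, 0, 0, 0, 8],
  [-7.2, 0, 0, 0, 0, 0, 8],
  [-8.4, 0, 0, 0, 0, 0, 8],
  [-9.6, 0, 0, 0, 0, 0, 8],
])

```text
clock: 31.45
tcp_pos: [0.4506, -0.0132, 0.1198]
orientation: [-2.068, -2.365, -0.0]
contact_force: [-0.7, 0.8, 1.0]
grip_width: 0.0151
gripper_force: 58.7
```

Call:
step_arm([
  [-1.2, 0, 0, 0, 0, 0, 8],
  [-2.4, 0, 0, 0, 0, 0, 8],
  [-3.6, 0, 0, 0, 0, 0, 8],
  [-4.8, 0, 0, 0, 0, 0, 8],
  [-6, 0, 0, 0, 0, 0, 8],
  [-7.2, 0, 0, 0, 0, 0, 8],
  [-8.4, 0, 0, 0, 0, 0, 8],
  [-9.6, 0, 0, 0, 0, 0, 8],
])

```text
clock: 32.25
tcp_pos: [0.4519, -0.0227, 0.1198]
orientation: [-2.068, -2.365, -0.0]
contact_force: [-0.2, 0.5, 0.8]
grip_width: 0.0153
gripper_force: 58.7
```

Call:
step_arm([
  [-1.2, 0, 0, 0, 0, 0, 8],
  [-2.4, 0, 0, 0, 0, 0, 8],
  [-3.6, 0, 0, 0, 0, 0, 8],
  [-4.8, 0, 0, 0, 0, 0, 8],
  [-6, 0, 0, 0, 0, 0, 8],
  [-7.2, 0, 0, 0, 0, 0, 8],
  [-8.4, 0, 0, 0, 0, 0, 8],
  [-9.6, 0, 0, 0, 0, 0, 8],
])

```text
clock: 33.05
tcp_pos: [0.4532, -0.0322, 0.1198]
orientation: [-2.068, -2.365, -0.0]
contact_force: [-0.6, 0.7, 1.7]
grip_width: 0.0153
gripper_force: 58.7
```

Call:
step_arm([
  [0, 0, 0, 0, 0, 0, 8],
  [0, 0, 0, 0, 0, 0, 8],
  [0, 0, -2, 0, 0, 0, 8],
  [0, 0, -5, 0, 0, 0, 8],
  [0, 0, -15, 0, 0, 0, 8],
  [0, 0, -20, 0, 0, 0, 8],
  [0, 0, -20, 0, 0, 0, 8],
])

```text
clock: 33.75
tcp_pos: [0.4538, -0.032, 0.1408]
orientation: [2.067, 2.365, 0.003]
contact_force: [-0.8, -0.9, -1.8]
grip_width: 0.0151
gripper_force: 58.7
```

```bash
python3 - <<'E'
from h import *
st(); tip("red",-40,-28.8,.1202); tip("yellow",-40,28.8,.1202)
E
```

```text
t 33.75 tcp [ 0.4538 -0.032   0.1408] psi 97.68 zt [ 0.002  0.001 -1.   ] F [-0.84 -0.89 -1.76] w 0.0151 gf 58.7
t 33.75 shift [-0.7 -0.5 20.6] turn [ 0.002 -0.    -0.   ] rows>= 0.5
t 33.75 shift [-22.9   0.4  20.6] turn [ 0.002 -0.    -0.   ] rows>= 0.7
```

Call:
step_arm([
  [-8, 0, 0, 0, 0, 0, 8],
  [-16, 0, 0, 0, 0, 0, 8],
  [-22.6, 0, 0, 0, 0, 0, 8],
  [-22.6, 0, 0, 0, 0, 0, 8],
  [-22.6, 0, 5, 0, 0, 0, 8],
  [-22.6, 0, 10, 0, 0, 0, 8],
  [-22.6, 0, 13, 0, 0, 0, 8],
  [-22.6, 0, 14, 0, 0, 0, 8],
])

```text
clock: 34.55
tcp_pos: [0.4558, -0.0543, 0.1252]
orientation: [-2.067, -2.365, 0.001]
contact_force: [0.2, -0.5, -0.3]
grip_width: 0.0151
gripper_force: 58.7
```

```bash
python3 - <<'E'
from h import *
st(); tip("yellow",-40,28.8,.1200)
E
```

```text
t 34.55 tcp [ 0.4558 -0.0543  0.1252] psi 97.7 zt [-0.001 -0.    -1.   ] F [ 0.21 -0.5  -0.3 ] w 0.0151 gf 58.7
t 34.55 shift [-0.5  1.4  5.2] turn [-0.001  0.     0.   ] rows>= 0.1
```

Call:
step_arm([
  [0, 0.6, 0, 0, 0, 0, 8],
  [0, 0.6, 1.5, 0, 0, 0, 8],
  [0, 0.6, 3, 0, 0, 0, 8],
  [0, 0.6, 4.5, 0, 0, 0, 8],
  [0, 0.6, 6, 0, 0, 0, 8],
  [0, 0.6, 6, 0, 0, 0, 8],
  [0, 0.6, 6, 0, 0, 0, 8],
])

```text
clock: 35.25
tcp_pos: [0.457, -0.0545, 0.1199]
orientation: [2.068, 2.365, 0.0]
contact_force: [0.0, 0.5, 0.7]
grip_width: 0.0155
gripper_force: 58.7
```

Call:
step_arm([
  [-1.2, 0, 0, 0, 0, 0, 8],
  [-2.4, 0, 0, 0, 0, 0, 8],
  [-3.6, 0, 0, 0, 0, 0, 8],
  [-4.8, 0, 0, 0, 0, 0, 8],
  [-6, 0, 0, 0, 0, 0, 8],
  [-7.2, 0, 0, 0, 0, 0, 8],
  [-8.4, 0, 0, 0, 0, 0, 8],
  [-9.6, 0, 0, 0, 0, 0, 8],
])

```text
clock: 36.05
tcp_pos: [0.4581, -0.0641, 0.1198]
orientation: [-2.068, -2.365, 0.0]
contact_force: [-0.1, 0.7, 0.5]
grip_width: 0.0154
gripper_force: 58.7
```

```bash
python3 - <<'E'
from h import *
st(); tip("yellow",-40,-28.8,.1200)
E
```

```text
t 36.05 tcp [ 0.4581 -0.0641  0.1198] psi 97.68 zt [-0.  0. -1.] F [-0.13  0.75  0.54] w 0.0154 gf 58.7
t 36.05 shift [-48.1   0.5  -0.2] turn [-0. -0. -0.] rows>= 1.1
```

Call:
step_arm([
  [-1.2, 0, 0, 0, 0, 0, 8],
  [-2.4, 0, 0, 0, 0, 0, 8],
  [-3.6, 0, 0, 0, 0, 0, 8],
  [-4.8, 0, 0, 0, 0, 0, 8],
  [-6, 0, 0, 0, 0, 0, 8],
  [-7.2, 0, 0, 0, 0, 0, 8],
  [-8.4, 0, 0, 0, 0, 0, 8],
  [-9.6, 0, 0, 0, 0, 0, 8],
])

```text
clock: 36.85
tcp_pos: [0.4594, -0.0736, 0.1198]
orientation: [-2.068, -2.365, 0.0]
contact_force: [0.3, 0.9, 0.7]
grip_width: 0.0154
gripper_force: 58.7
```

Call:
step_arm([
  [-1.2, 0, 0, 0, 0, 0, 8],
  [-2.4, 0, 0, 0, 0, 0, 8],
  [-3.6, 0, 0, 0, 0, 0, 8],
  [-4.8, 0, 0, 0, 0, 0, 8],
  [-6, 0, 0, 0, 0, 0, 8],
  [-7.2, 0, 0, 0, 0, 0, 8],
  [-8.4, 0, 0, 0, 0, 0, 8],
  [-9.6, 0, 0, 0, 0, 0, 8],
])

```text
clock: 37.65
tcp_pos: [0.4606, -0.0831, 0.1198]
orientation: [-2.068, -2.365, -0.0]
contact_force: [-0.7, 0.7, 1.1]
grip_width: 0.0153
gripper_force: 58.7
```

Call:
step_arm([
  [-1.2, 0, 0, 0, 0, 0, 8],
  [-2.4, 0, 0, 0, 0, 0, 8],
  [-3.6, 0, 0, 0, 0, 0, 8],
  [-4.8, 0, 0, 0, 0, 0, 8],
  [-6, 0, 0, 0, 0, 0, 8],
  [-7.2, 0, 0, 0, 0, 0, 8],
  [-8.4, 0, 0, 0, 0, 0, 8],
  [-9.6, 0, 0, 0, 0, 0, 8],
])

```text
clock: 38.45
tcp_pos: [0.4619, -0.0926, 0.1198]
orientation: [-2.068, -2.365, -0.0]
contact_force: [-0.6, 0.5, 0.3]
grip_width: 0.0155
gripper_force: 58.7
```

Call:
step_arm([
  [-1.2, 0, 0, 0, 0, 0, 8],
  [-2.4, 0, 0, 0, 0, 0, 8],
  [-3.6, 0, 0, 0, 0, 0, 8],
  [-4.8, 0, 0, 0, 0, 0, 8],
  [-6, 0, 0, 0, 0, 0, 8],
  [-7.2, 0, 0, 0, 0, 0, 8],
  [-8.4, 0, 0, 0, 0, 0, 8],
  [-9.6, 0, 0, 0, 0, 0, 8],
])

```text
clock: 39.25
tcp_pos: [0.4632, -0.1021, 0.1198]
orientation: [-2.068, -2.365, -0.0]
contact_force: [-0.4, 1.1, 1.2]
grip_width: 0.0148
gripper_force: 58.7
```

Call:
step_arm([
  [-1.2, 0, 0, 0, 0, 0, 8],
  [-2.4, 0, 0, 0, 0, 0, 8],
  [-3.6, 0, 0, 0, 0, 0, 8],
  [-4.8, 0, 0, 0, 0, 0, 8],
  [-6, 0, 0, 0, 0, 0, 8],
  [-7.2, 0, 0, 0, 0, 0, 8],
  [-8.4, 0, 0, 0, 0, 0, 8],
  [-9.6, 0, 0, 0, 0, 0, 8],
])

```text
clock: 40.05
tcp_pos: [0.4645, -0.1116, 0.1198]
orientation: [-2.068, -2.365, 0.0]
contact_force: [-0.1, 0.9, 0.6]
grip_width: 0.0147
gripper_force: 58.7
```

Call:
step_arm([
  [0, 0, 0, 0, 0, 0, 8],
  [0, 0, 0, 0, 0, 0, 8],
  [0, 0, -2, 0, 0, 0, 8],
  [0, 0, -5, 0, 0, 0, 8],
  [0, 0, -15, 0, 0, 0, 8],
  [0, 0, -20, 0, 0, 0, 8],
  [0, 0, -20, 0, 0, 0, 8],
])

```text
clock: 40.75
tcp_pos: [0.4652, -0.1116, 0.1408]
orientation: [2.067, 2.364, 0.002]
contact_force: [0.2, 0.6, -1.3]
grip_width: 0.015
gripper_force: 58.7
```

```bash
python3 - <<'E'
from h import *
st(); tip("yellow",-40,-28.8,.1200); tip("blue",-40,28.8,.1200)
E
```

```text
t 40.75 tcp [ 0.4652 -0.1116  0.1408] psi 97.69 zt [ 0.002  0.    -1.   ] F [ 0.18  0.58 -1.31] w 0.015 gf 58.7
t 40.75 shift [-0.1 -0.2 20.8] turn [ 0.002  0.    -0.   ] rows>= 0.5
t 40.75 shift [218.7  -0.9  20.8] turn [ 0.002  0.    -0.   ] rows>= 4.9
```

Call:
step_arm([
  [25, 0, -10, 0, 0, 0, 8],
  [65, 0, -15, 0, 0, 0, 8],
  [105, 0, -15, 0, 0, 0, 8],
  [145, 0, -15, 0, 0, 0, 8],
  [185, -0.4, -15, 0, 0, 0, 8],
  [210, -0.4, -15, 0, 0, 0, 8],
  [218.7, -0.4, -10, 0, 0, 0, 8],
  [218.7, -0.4, 0, 0, 0, 0, 8],
])

```text
clock: 41.55
tcp_pos: [0.4353, 0.1063, 0.1397]
orientation: [2.064, 2.368, 0.002]
contact_force: [0.2, 0.6, -0.5]
grip_width: 0.0153
gripper_force: 58.6
```

Call:
step_arm([
  [0, 0, 5, 0, 0, 0, 8],
  [0, 0, 10, 0, 0, 0, 8],
  [0, 0, 14, 0, 0, 0, 8],
  [0, 0, 14, 0, 0, 0, 8],
  [0, 0, 14, 0, 0, 0, 8],
])

```text
clock: 42.05
tcp_pos: [0.435, 0.1046, 0.1258]
orientation: [2.069, 2.364, -0.0]
contact_force: [-0.7, 0.4, -0.6]
grip_width: 0.015
gripper_force: 58.6
```

```bash
python3 - <<'E'
from h import *
st(); tip("blue",-40,28.8,.1200)
E
```

```text
t 42.05 tcp [0.435  0.1046 0.1258] psi 97.62 zt [-0. -0. -1.] F [-0.72  0.37 -0.6 ] w 0.015 gf 58.6
t 42.05 shift [0.5 0.2 5.8] turn [-0.     0.    -0.001] rows>= 0.1
```

Call:
step_arm([
  [0.5, 0.2, 0, 0, 0, 0, 8],
  [0.5, 0.2, 1.5, 0, 0, 0, 8],
  [0.5, 0.2, 3, 0, 0, 0, 8],
  [0.5, 0.2, 4.5, 0, 0, 0, 8],
  [0.5, 0.2, 6, 0, 0, 0, 8],
  [0.5, 0.2, 6, 0, 0, 0, 8],
  [0.5, 0.2, 6, 0, 0, 0, 8],
])

```text
clock: 42.75
tcp_pos: [0.4351, 0.1058, 0.1199]
orientation: [2.068, 2.365, 0.0]
contact_force: [-0.2, -0.0, 0.7]
grip_width: 0.0152
gripper_force: 58.7
```

Call:
step_arm([
  [-1.2, 0, 0, 0, 0, 0, 8],
  [-2.4, 0, 0, 0, 0, 0, 8],
  [-3.6, 0, 0, 0, 0, 0, 8],
  [-4.8, 0, 0, 0, 0, 0, 8],
  [-6, 0, 0, 0, 0, 0, 8],
  [-7.2, 0, 0, 0, 0, 0, 8],
  [-8.4, 0, 0, 0, 0, 0, 8],
  [-9.6, 0, 0, 0, 0, 0, 8],
])

```text
clock: 43.55
tcp_pos: [0.4363, 0.096, 0.1198]
orientation: [2.068, 2.365, -0.0]
contact_force: [-0.6, 1.1, 0.2]
grip_width: 0.0155
gripper_force: 58.7
```

```bash
python3 - <<'E'
from h import *
st(); tip("blue",-40,-28.8,.1200)
E
```

```text
t 43.55 tcp [0.4363 0.096  0.1198] psi 97.68 zt [-0. -0. -1.] F [-0.64  1.12  0.22] w 0.0155 gf 58.7
t 43.55 shift [-48.5   0.   -0.2] turn [-0.  0. -0.] rows>= 1.1
```

Call:
step_arm([
  [-1.2, 0, 0, 0, 0, 0, 8],
  [-2.4, 0, 0, 0, 0, 0, 8],
  [-3.6, 0, 0, 0, 0, 0, 8],
  [-4.8, 0, 0, 0, 0, 0, 8],
  [-6, 0, 0, 0, 0, 0, 8],
  [-7.2, 0, 0, 0, 0, 0, 8],
  [-8.4, 0, 0, 0, 0, 0, 8],
  [-9.6, 0, 0, 0, 0, 0, 8],
])

```text
clock: 44.35
tcp_pos: [0.4376, 0.0865, 0.1198]
orientation: [-2.068, -2.365, 0.0]
contact_force: [-0.9, 1.0, 0.4]
grip_width: 0.0152
gripper_force: 58.7
```

Call:
step_arm([
  [-1.2, 0, 0, 0, 0, 0, 8],
  [-2.4, 0, 0, 0, 0, 0, 8],
  [-3.6, 0, 0, 0, 0, 0, 8],
  [-4.8, 0, 0, 0, 0, 0, 8],
  [-6, 0, 0, 0, 0, 0, 8],
  [-7.2, 0, 0, 0, 0, 0, 8],
  [-8.4, 0, 0, 0, 0, 0, 8],
  [-9.6, 0, 0, 0, 0, 0, 8],
])

```text
clock: 45.15
tcp_pos: [0.4388, 0.077, 0.1198]
orientation: [-2.068, -2.365, 0.0]
contact_force: [-0.1, 0.7, 0.6]
grip_width: 0.0155
gripper_force: 58.7
```

Call:
step_arm([
  [-1.2, 0, 0, 0, 0, 0, 8],
  [-2.4, 0, 0, 0, 0, 0, 8],
  [-3.6, 0, 0, 0, 0, 0, 8],
  [-4.8, 0, 0, 0, 0, 0, 8],
  [-6, 0, 0, 0, 0, 0, 8],
  [-7.2, 0, 0, 0, 0, 0, 8],
  [-8.4, 0, 0, 0, 0, 0, 8],
  [-9.6, 0, 0, 0, 0, 0, 8],
])

```text
clock: 45.95
tcp_pos: [0.4401, 0.0675, 0.1198]
orientation: [-2.068, -2.365, 0.0]
contact_force: [-0.1, 1.3, 1.8]
grip_width: 0.0154
gripper_force: 58.7
```

Call:
step_arm([
  [-1.2, 0, 0, 0, 0, 0, 8],
  [-2.4, 0, 0, 0, 0, 0, 8],
  [-3.6, 0, 0, 0, 0, 0, 8],
  [-4.8, 0, 0, 0, 0, 0, 8],
  [-6, 0, 0, 0, 0, 0, 8],
  [-7.2, 0, 0, 0, 0, 0, 8],
  [-8.4, 0, 0, 0, 0, 0, 8],
  [-9.6, 0, 0, 0, 0, 0, 8],
])

```text
clock: 46.75
tcp_pos: [0.4414, 0.058, 0.1198]
orientation: [-2.068, -2.365, 0.0]
contact_force: [0.0, 0.6, 1.7]
grip_width: 0.0153
gripper_force: 58.7
```

Call:
step_arm([
  [-1.2, 0, 0, 0, 0, 0, 8],
  [-2.4, 0, 0, 0, 0, 0, 8],
  [-3.6, 0, 0, 0, 0, 0, 8],
  [-4.8, 0, 0, 0, 0, 0, 8],
  [-6, 0, 0, 0, 0, 0, 8],
  [-7.2, 0, 0, 0, 0, 0, 8],
  [-8.4, 0, 0, 0, 0, 0, 8],
  [-9.6, 0, 0, 0, 0, 0, 8],
])

```text
clock: 47.55
tcp_pos: [0.4427, 0.0485, 0.1198]
orientation: [-2.068, -2.365, 0.0]
contact_force: [0.8, 1.1, 0.5]
grip_width: 0.015
gripper_force: 58.7
```

Call:
step_arm([
  [0, 0, 0, 0, 0, 0, 8],
  [0, 0, 0, 0, 0, 0, 8],
  [0, 0, -2, 0, 0, 0, 8],
  [0, 0, -5, 0, 0, 0, 8],
  [0, 0, -20, 0, 0, 0, 8],
  [0, 0, -50, 0, 0, 0, 8],
  [0, 0, -80, 0, 0, 0, 8],
  [0, 0, -80, 0, 0, 0, 8],
])

```text
clock: 48.35
tcp_pos: [0.4449, 0.0489, 0.203]
orientation: [2.066, 2.363, 0.009]
contact_force: [0.6, 0.3, -0.6]
grip_width: 0.0154
gripper_force: 58.8
```

```bash
python3 - <<'E'
from h import *
st(); tip("blue",-40,-28.8,.1200); go(.4895,-.3018,.2,92.2)
E
```

```text
t 48.35 tcp [0.4449 0.0489 0.203 ] psi 97.67 zt [ 0.006  0.003 -1.   ] F [ 0.62  0.31 -0.58] w 0.0154 gf 58.8
t 48.35 shift [-0.8 -2.7 83. ] turn [ 0.006 -0.002 -0.001] rows>= 1.8
t 48.35 shift [-353.5   -2.6    2.3] turn [ 0.006 -0.002  0.095] rows>= 7.9
```

Call:
step_arm([
  [-30, 0, 0, 0, 0, 0.02, 8],
  [-75, 0, 0, 0, 0, 0.04, 8],
  [-120, 0, 0, 0, 0, 0.06, 8],
  [-165, 0, 0, 0, 0, 0.08, 8],
  [-210, 0, 0, 0, 0, 0.095, 8],
  [-255, 0, 0, 0, 0, 0.095, 8],
  [-300, 0, 0, 0, 0, 0.095, 8],
  [-335, -0.4, 0, 0, 0, 0.095, 8],
])

```text
clock: 49.15
tcp_pos: [0.4864, -0.2861, 0.1989]
orientation: [-2.179, -2.262, 0.002]
contact_force: [0.6, 0.0, -1.4]
grip_width: 0.015
gripper_force: 58.8
```

Call:
step_arm([
  [-18.5, 0, 0, 0, 0, 0, 8],
  [-18.5, 0, 0, 0, 0, 0, 8],
  [-18.5, 0, 0, 0, 0, 0, 8],
  [-18.5, 0, 0, 0, 0, 0, 8],
  [-18.5, 0, 0, 0, 0, 0, 8],
  [-18.5, 0, 0, 0, 0, 0, 8],
  [-18.5, 0, 0, 0, 0, 0, 8],
  [-18.5, 0, 0, 0, 0, 0, 8],
])

```text
clock: 49.95
tcp_pos: [0.4879, -0.3016, 0.1999]
orientation: [2.177, 2.265, 0.0]
contact_force: [-0.3, -1.1, -0.2]
grip_width: 0.0151
gripper_force: 58.7
```

```bash
python3 - <<'E'
from h import *
st(); go(.4895,-.3018,.0905,92.2)
f,P,H=cloud("wrist"); s=(abs(P[...,2]-.0763)<.003)&(np.hypot(P[...,0]-.487,P[...,1]+.296)<.055); print("stand top",rect(P[s]),st())
E
```

```text
t 49.95 tcp [ 0.4879 -0.3016  0.1999] psi 92.26 zt [ 0.  0. -1.] F [-0.25 -1.05 -0.23] w 0.0151 gf 58.7
t 49.95 shift [ -0.2   1.6 109.4] turn [ 0.    -0.     0.001] rows>= 2.4
t 50.0 tcp [ 0.4879 -0.3017  0.1999] psi 92.26 zt [ 0.  0. -1.] F [-0.17  0.72 -1.4 ] w 0.0153 gf 58.7
stand top (array([ 489.6, -301.5]), array([62.1, 62.2]), 1.9) None
```

Call:
step_arm([
  [-0.2, 1.6, 0, 0, 0, 0, 8],
  [-0.2, 1.6, 10, 0, 0, 0, 8],
  [-0.2, 1.6, 25, 0, 0, 0, 8],
  [-0.2, 1.6, 37, 0, 0, 0, 8],
  [-0.2, 1.6, 40, 0, 0, 0, 8],
  [-0.2, 1.6, 40, 0, 0, 0, 8],
  [-0.2, 1.6, 40, 0, 0, 0, 8],
])

```text
clock: 50.7
tcp_pos: [0.4894, -0.3024, 0.1598]
orientation: [2.178, 2.264, -0.0]
contact_force: [0.1, 0.4, -0.6]
grip_width: 0.0154
gripper_force: 58.7
```

Call:
step_arm([
  [0, 0, 8, 0, 0, 0, 8],
  [0, 0, 18, 0, 0, 0, 8],
  [0, 0, 30, 0, 0, 0, 8],
  [0, 0, 42, 0, 0, 0, 8],
  [0, 0, 54, 0, 0, 0, 8],
  [0, 0, 62, 0, 0, 0, 8],
  [0, 0, 66, 0, 0, 0, 8],
  [0, 0, 67, 0, 0, 0, 8],
])

```text
clock: 51.5
tcp_pos: [0.4892, -0.3021, 0.0923]
orientation: [-2.177, -2.264, 0.001]
contact_force: [-0.1, 0.0, -1.2]
grip_width: 0.015
gripper_force: 58.7
```

```bash
python3 - <<'E'
from h import *
st(); go(.4895,-.3018,.0901,92.2)
E
```

```text
t 51.5 tcp [ 0.4892 -0.3021  0.0923] psi 92.23 zt [-0.001  0.    -1.   ] F [-0.05  0.01 -1.2 ] w 0.015 gf 58.7
t 51.5 shift [0.3 0.3 2.2] turn [-0.001 -0.     0.   ] rows>= 0.0
```

Call:
step_arm([
  [0.3, 0.3, 1, 0, 0, 0, 8],
  [0.3, 0.3, 2, 0, 0, 0, 8],
  [0.3, 0.3, 2.6, 0, 0, 0, 8],
  [0.3, 0.3, 2.6, 0, 0, 0, 8],
  [0.3, 0.3, 2.6, 0, 0, 0, 25],
  [0.3, 0.3, 2.6, 0, 0, 0, 45],
  [0.3, 0.3, 2.6, 0, 0, 0, 45],
  [0.3, 0.3, 2.6, 0, 0, 0, 45],
])

```text
clock: 52.3
tcp_pos: [0.4897, -0.3018, 0.0903]
orientation: [2.178, 2.264, 0.0]
contact_force: [-0.3, -0.7, -0.0]
grip_width: 0.0454
gripper_force: 0.0
```

Call:
step_arm([
  [0, 0, -15, 0, 0, 0, 45],
  [0, 0, -40, 0, 0, 0, 45],
  [0, 0, -80, 0, 0, 0, 45],
  [0, 0, -120, 0, 0, 0, 45],
  [25, 0, -150, 0, 0, 0, 45],
  [60, 0, -170, 0, 0, 0, 45],
  [90, 0, -180, 0, 0, 0, 45],
  [90, 0, -180, 0, 0, 0, 45],
])

```text
clock: 53.1
tcp_pos: [0.4875, -0.2081, 0.2723]
orientation: [2.171, 2.27, 0.006]
contact_force: [-0.5, 0.3, 0.4]
grip_width: 0.0447
gripper_force: 0.0
```

```bash
python3 - <<'E'
from h import *
st(); f,P,H=cloud("wrist"); cv2.imwrite("pics/w10.png",f["image"][:,:,::-1])
c=(abs(P[...,2]-.139)<.005)&(np.hypot(P[...,0]-.489,P[...,1]+.301)<.03); print("cap",rect(P[c]),P[c].mean(0))
k=(abs(P[...,2]-.0815)<.0025)&(np.hypot(P[...,0]-.489,P[...,1]+.301)<.025); print("collar",np.median(P[k][:,2]),cv2.minEnclosingCircle((P[k][:,:2]*1000).astype(np.float32)))
for n in("wrist","scene","side"):
    f,P,H=cloud(n); M=masks(H)
    if n=="side": cv2.imwrite("pics/s2.png",f["image"][:,:,::-1])
    for c,(x,y) in CV.items():
        q=P[M[c]&(np.hypot(P[...,0]-x/1000,P[...,1]-y/1000)<.045)]
        b=q[(q[:,2]>.073)&(q[:,2]<.095)]; t=q[(q[:,2]>.047)&(q[:,2]<.06)]
        print(n,c,len(b),"bar z",np.percentile(b[:,2],90).round(4) if len(b) else 0,b.mean(0).round(4) if len(b) else 0,"plate z",np.median(t[:,2]).round(4) if len(t) else 0)
E
```

```text
t 53.1 tcp [ 0.4875 -0.2081  0.2723] psi 92.56 zt [ 0.003  0.002 -1.   ] F [-0.49  0.3   0.35] w 0.0447 gf 0.0
cap (array([ 489.6, -301. ]), array([10.7, 10.5]), 83.9) [ 0.48959362 -0.30042655  0.13776197]
collar 0.08119966721256652 ((489.5979919433594, -301.1980895996094), 16.088607788085938)
wrist red 0 bar z 0 0 plate z 0
wrist blue 0 bar z 0 0 plate z 0
wrist yellow 963 bar z 0.0848 [ 0.5027 -0.0788  0.0836] plate z 0.05
scene red 44 bar z 0.0867 [ 0.4868 -0.0047  0.0827] plate z 0.0504
scene blue 19 bar z 0.0866 [0.4768 0.0772 0.0837] plate z 0.0503
scene yellow 64 bar z 0.086 [ 0.4993 -0.0814  0.081 ] plate z 0.0508
side red 38 bar z 0.0832 [0.4893 0.0115 0.0797] plate z 0.0484
side blue 51 bar z 0.0822 [0.479  0.0884 0.0793] plate z 0.0485
side yellow 41 bar z 0.0818 [ 0.503  -0.0721  0.0792] plate z 0.0485
```

View pics/w10.png

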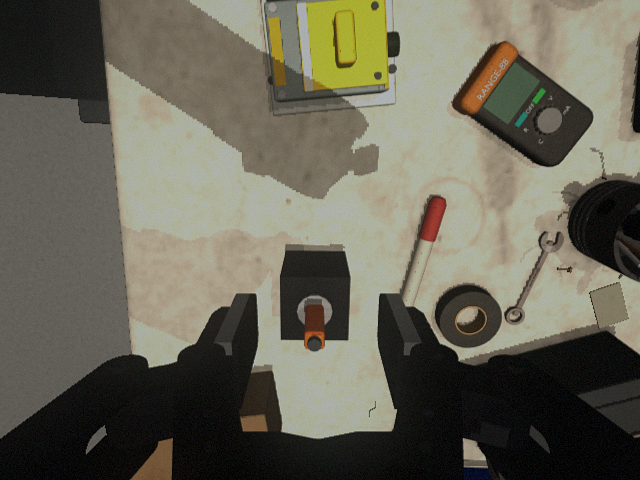

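The probe is back upright with its collar on the block (cap and collar at their original positions and heights). All three covers are still home, and the bystanders are untouched.

```bash
python3 -c "
from bench import r; print(r.hand_in())"
```

```text
the job is handed in; nothing more can be done
None
```

The job is handed in: all three covers are pressed home with their stripes to the front ledge, the joints were traced red, yellow, blue at 1.2 cm/s with 1–2 N on the tip, and the probe is back upright in its stand; no verdict came back.

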